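# Strip the T-slot rail into the wash basket

### The job

Clear this clamping set-up into the parts-wash basket: slide every clamp dog along the T-slot rail to whichever end is not blocked by the end block, lift it out and put it in the basket, together with every strap clamp lying loose on the bench. Also tip the hopper right over by its handle so that all the wheel nuts drain into the basket, then swing it back fully upright. Leave the piston, bottle, tools, socket and bearing ring where they are.

Things in the scene. Friction and masses are not known exactly. Their poses are not given: they have to be found in the camera images.
- rail: fixed steel T-slot rail, 62 x 330 x 28 mm; origin at the centre of its underside, y along the slot, z up. Floor 10 mm thick, full length; over its middle 220 mm (y -110 to +110) lips cover a channel 38 mm wide, 10 mm high, leaving an 18 mm gap; lip tops at 28 mm. The last 55 mm at each end have floor but no lips: one such pocket is filled by the end block, the other is the open end
- wear_plate: bright flat plate lying in the rail's open pocket (at rail y about +138 or -138 mm, opposite the end block), level with the rail floor, origin at its centre 10 mm above the bench: a dog brought here is clear of the lips and can be lifted straight out
- end_block: dark steel block 62 x 50 x 30 mm with a bolt head on top (top 47 mm above the bench), fixed in one end pocket of the rail (at rail y about +138 or -138 mm, differs from start to start); origin at the centre of its underside: that end of the slot is closed, nothing passes
- basket: fixed open aluminium parts-wash basket, outer 170 (its x) x 270 (its y) x 50 mm high, walls and floor 5 mm thick, origin at the centre of its underside, z up. A hopper hangs on two uprights (128 mm high) over its -y wall
- hopper (a joint): angle of the tipping hopper, 0 = upright on its rest, grows as its handle is lifted up and over towards the basket, stop at 2.15 rad. Hinge friction holds it where it is left; about 5 N at the handle moves it. Parts inside slide out over its flared front lip between about 1.2 and 2.0 rad
- hopper_hinge (a point): hinge axis of the hopper, at its pouring lip, 115 mm above the bench; axis along the basket's x; the point lies at basket x 0, y -115 mm. The hopper is a grey sheet-metal pan 88 mm wide, 104 mm from lip to back wall, 79 mm deep, and lies on the -y side of the hinge when upright
- hopper_handle (a point): middle of the hopper's round handle bar: 10 mm thick, 80 mm long, parallel to the hinge, 147 mm from the hinge axis on the side away from the basket, 45 mm clear of the back wall; upright it is 109 mm above the bench. A light pinch across the bar lets it turn between the fingers as the hopper swings
- dog1_c (a point): dark steel clamp dog, about 0.2 kg, 54 mm high, upright in the rail's slot at the start (may be absent). This point is the centre of its head block (grip it here), 30 (its x, across the slot) x 26 (its y, along the slot) x 34 mm, 37 mm above the underside of its 34 x 34 x 8 mm foot, which the lips trap. A 14 x 20 mm neck joins them; z points from foot to head
- dog2_c (a point): dark steel clamp dog, about 0.2 kg, 54 mm high, upright in the rail's slot at the start (may be absent). This point is the centre of its head block (grip it here), 30 (its x, across the slot) x 26 (its y, along the slot) x 34 mm, 37 mm above the underside of its 34 x 34 x 8 mm foot, which the lips trap. A 14 x 20 mm neck joins them; z points from foot to head
- dog3_c (a point): dark steel clamp dog, about 0.2 kg, 54 mm high, upright in the rail's slot at the start (may be absent). This point is the centre of its head block (grip it here), 30 (its x, across the slot) x 26 (its y, along the slot) x 34 mm, 37 mm above the underside of its 34 x 34 x 8 mm foot, which the lips trap. A 14 x 20 mm neck joins them; z points from foot to head
- dog4_c (a point): dark steel clamp dog, about 0.2 kg, 54 mm high, upright in the rail's slot at the start (may be absent). This point is the centre of its head block (grip it here), 30 (its x, across the slot) x 26 (its y, along the slot) x 34 mm, 37 mm above the underside of its 34 x 34 x 8 mm foot, which the lips trap. A 14 x 20 mm neck joins them; z points from foot to head
- strap1_c (a point): strap clamp, a plain steel bar 70 (its x) x 26 (its y) x 18 mm, about 0.18 kg, lying flat on the bench at the left or right of the rail (may be absent); this point is its centre
- strap2_c (a point): strap clamp, a plain steel bar 70 (its x) x 26 (its y) x 18 mm, about 0.18 kg, lying flat on the bench at the left or right of the rail (may be absent); this point is its centre
- nut1_c (a point): steel wheel nut, six-sided, 22 mm over the corners, 17 mm high, 30 g, inside the hopper at the start (may be absent); this point is its centre, z is its axis
- nut2_c (a point): steel wheel nut, six-sided, 22 mm over the corners, 17 mm high, 30 g, inside the hopper at the start (may be absent); this point is its centre, z is its axis
- nut3_c (a point): steel wheel nut, six-sided, 22 mm over the corners, 17 mm high, 30 g, inside the hopper at the start (may be absent); this point is its centre, z is its axis
- nut4_c (a point): steel wheel nut, six-sided, 22 mm over the corners, 17 mm high, 30 g, inside the hopper at the start (may be absent); this point is its centre, z is its axis
- piston: bystander: aluminium piston standing on the bench, 76 mm across, 58 mm high; leave it alone
- oil_bottle: bystander: grey plastic bottle, 60 mm across, 150 mm high; leave it alone
- wrench: bystander: wrench lying on the bench beside the clamping set-up; leave it alone
- screwdriver: bystander: screwdriver lying on the bench beside the clamping set-up; leave it alone
- bearing_race: bystander: plain steel ring, 48 mm across, 18 mm high, lying on the bench; leave it alone
- socket: bystander: plain steel cylinder (a wrench socket), 30 mm across, 34 mm high, standing on the bench; leave it alone
There are look-alikes about, which are no part of the job. Leave any red look-alike of the part that bears strap1_c alone.

How it is judged:
By the outcome, as a careful person would: the job done as asked, in the order asked, and still so for the second after the job is handed in, with the robot touching nothing.
Of dog1, dog2, dog3, dog4 only 3 to 4 are there at a start; the rules pass over those that are not, and their reading is None.
Of nut1, nut2, nut3, nut4 only 2 to 4 are there at a start; the rules pass over those that are not, and their reading is None.
Of strap1, strap2 only 1 to 2 are there at a start; the rules pass over those that are not, and their reading is None.
At some moment in a run one of strap1, strap2 may be knocked a few centimetres aside while the robot is not near it.
Once in a run the grip may slacken for a moment while it holds something.
It also fails if it takes over 210 s, if anything falls off the work surface, if the arm or the gripper's body presses on something with over 40 N, if the wrist force passes 120 N, or if a joint passes its speed limit or range.

### The arm

A 6-joint arm with a two-finger parallel gripper is mounted at the origin on the work surface. World frame = base frame: x ahead of the robot, y to its left, z up, the work surface at z = 0. Lengths are in m, angles in rad, forces in N, time in s.
With the tool pointing down it reaches from about 0.325 to 0.75 m from the base axis. Payload 7.6 kg.
Tool frame: the origin (TCP) lies on the centre line of the jaws, within the pads' length; the fingertips stand 19 mm ahead of it and the grasp point (between the pads) is the TCP; z points along the fingers, y is the direction in which the jaws open and shut (so a half turn about z gives the same grasp; the last joint's range is limited). The gripper opens to 85 mm and grips with 20 to 120 N. Pads are 22 mm wide; open, the fingers measure 114 mm over their backs; the gripper's body (76 mm by 85 mm) begins 54 mm behind the grasp point. The pads swing forward as they close: fully open they stand 13 mm farther back than shut.
Start: joints at [-1.3, 0.052, 1.401, -0, 1.689, -0.07], TCP at [0.176, -0.495, 0.25] pointing down, gripper open.
Joint ranges: [-2.9, 2.9], [-0.91, 2.17], [0.12, 2.37], [-1.06, 4.2], [0.26, 2.73], [-2.93, 2.93]. Speed limits (rad/s): [2.57, 2.57, 3.01, 3.14, 3.14, 3.14].

### API

Orientations are given as a unit quaternion [x, y, z, w].
In Python, from station import arm, viewer, order gives the robot as it stands. The module is installed in compiled form; this text tells all that it offers.
- The arm moves only by the tool apply_moves, never from a script. Its argument "moves" is a list that holds one entry, the list of rows, each a list of 4 numbers: the shift along the tool's x, y, z in mm, then the turn about the tool's z in degrees. A call has 1 to 5 rows; each row shifts and turns the commanded pose from where the row before left it, along the tool's axes as they then stand; what a row does not reach is not made up. A row lasts 1/12 s, in which the tool goes at most 41.7 mm and 7.16 degrees, less where a joint would pass 70% of its speed; a pose out of reach is approached as far as the arm can. A call is refused whole if a number of a shift passes 41.7 or a number of a turn 7.16, either way. A call with a gripper value outside its range is refused whole. "claw" is the opening, from 0 (shut) to 1 (fully open), set as the call begins (left out, the last holds). The fingers move at their own pace and stop on an object; the grip force is fixed at half the most. Time passes only in rows, so rows that do not move let the fingers close. It gives the time, the measured TCP pose, the force and the opening at its end, in the units of the state.
- arm.observe(): the state, without advancing time (a new reading comes with each control period).
- viewer.get_image(name): name is "scene" or "top" or "wrist"; returns (picture, depth): 384x512x3 uint8, blue, green, red; 384x512 float32, m along the optical axis (not along the pixel's ray), 0 where there is no reading.
- viewer.camera_params(name): a dict with "intrinsics" (3x3 intrinsics, pixels), "dist" ([k1, k2, p1, p2, k3] as OpenCV has them; the pictures are not rectified), "R" (3x3) and "t" (3): a world point X has camera coordinates R X + t. Camera axes: x right, y down, z forward; pixel columns grow to the right and rows downward; lengths in m; the calibration is good to about 2 mm. A picture is of the moment at which its call begins: read the wrist's pose just before it. camera_params takes no time and is no camera call; for the wrist camera it gives the pose at the moment of the call.
- order.hand_in(): hands the job in, once; it reports no verdict.
Trained networks look in the newest picture that a camera, given by its name, has taken for a name from the list of things; names that differ only in an ending like _2 or _b are one class to them, and where a whole thing is asked for, a point or a joint stands for the part that bears it (a point fixed in the world has none). Each returns a list of dicts, best first, with "conf" (0 to 1); they miss things now and then, are a little off and sometimes report something else, mostly with a low value. They report only what shows in the picture. A call takes as long as a camera call. They do not tell look-alikes from the thing itself.
- viewer.outline_of(camera, thing): "pixels" (384x512 bool, what is visible of it) and "extent" ([left, top, width, height] in pixels, round what is visible of it).
- viewer.landmark_of(camera, thing): "at" ([row, column] in pixels: a listed point, or the origin of a listed thing).
The state is a dict: "time_s": time; "joints": joint angles; "joint_vel": joint speeds; "joint_torque": joint torques, N m; "position": TCP position; "eef_rot": TCP orientation; "wrist_force": force on the tool from outside, world axes, zero at the start; "ft_torque": the same for the moment, N m; "opening": opening from 0.0 (shut) to 1.0 (fully open).
Only numpy, scipy, OpenCV 4.12 (cv2) and the standard library are available. Lean on these libraries where they do the work, as an engineer would, in place of code of your own. Each camera call takes 0.05 s, during which the arm holds its last target.

## Working session

There is one attempt and no reset: what is moved stays moved. The work goes in short steps, Python scripts to look and compute and a tool call to move; the robot and the scene stay as the last step left them, time stands still between calls to the robot, and variables do not carry over. Pictures are saved under pics/ and viewed, and the job is handed in when it is done.

Besides the shell and the picture viewer there is one more tool, called after "Request:" as name(argument=value, ...) on one line, values as JSON. apply_moves: Moves the arm, as the interface text tells. Its arguments: {"type":"object","properties":{"moves":{"type":"array","items":{"type":"array","items":{"type":"array","items":{"type":"number"}}}},"claw":{"type":"number"}},"required":["moves"]}

```bash
mkdir -p pics; python3 - <<'E'
from station import arm, viewer, order
import cv2,numpy as np
print(arm.observe())
for n in ["scene","top","wrist"]:
    im,d=viewer.get_image(n); cv2.imwrite(f"pics/{n}0.png",im); np.save(f"{n}0.npy",d)
    p=viewer.camera_params(n); print(n,p)
E
```

```text
{'time_s': 0.0, 'joints': array([-1.30026194e+00,  5.28471702e-02,  1.40175862e+00,  8.37918975e-06,
        1.68857105e+00, -7.03034069e-02]), 'joint_vel': array([-0.00048425,  0.00087697,  0.00073977, -0.00096068,  0.00059502,
       -0.00096783]), 'joint_torque': array([ 6.10399493e-04, -3.81666434e+01, -3.60190058e+01, -4.77513922e-07,
        6.14696735e-03,  9.80033121e-06]), 'position': array([ 0.17544423, -0.49452798,  0.24944984]), 'eef_rot': array([ 9.85513418e-01,  1.69595623e-01, -7.50282308e-05, -7.88542401e-04]), 'wrist_force': array([ 0.44036657, -0.31285748,  0.45295224]), 'ft_torque': array([ 0.00096824,  0.02967894, -0.01420329]), 'opening': 1.001675984643483}
scene {'intrinsics': array([[443.76291606,   0.        , 252.41980804],
       [  0.        , 443.76291606, 186.09270492],
       [  0.        ,   0.        ,   1.        ]]), 'dist': array([-0.1121555,  0.       ,  0.       ,  0.       ,  0.       ]), 'R': array([[ 0.87489066,  0.48420402, -0.01062034],
       [ 0.39591077, -0.72764333, -0.56016947],
       [-0.27896413,  0.48588234, -0.82830995]]), 't': arra
[... 262 characters left out ...]
        ,  0.        ,  0.        ]), 'R': array([[-0.00612485, -0.99995929,  0.00662645],
       [-0.98432811,  0.00486096, -0.17627974],
       [ 0.17624035, -0.00760229, -0.98431781]]), 't': array([0.02013418, 0.53654603, 1.07452616])}
wrist {'intrinsics': array([[279.85547747,   0.        , 253.0542549 ],
       [  0.        , 279.85547747, 188.98333614],
       [  0.        ,   0.        ,   1.        ]]), 'dist': array([-0.01687353,  0.        ,  0.        ,  0.        ,  0.        ]), 'R': array([[ 0.33423331, -0.94248988, -0.00095599],
       [-0.90069711, -0.3197108 ,  0.29415935],
       [-0.27754785, -0.09745679, -0.95575591]]), 't': array([-0.52496092, -0.03894494,  0.37867631])}
```

View pics/scene0.png

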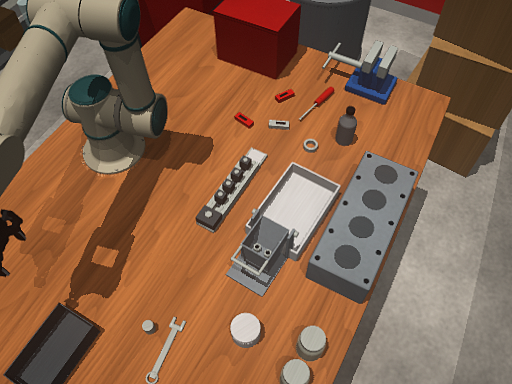

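View pics/top0.png

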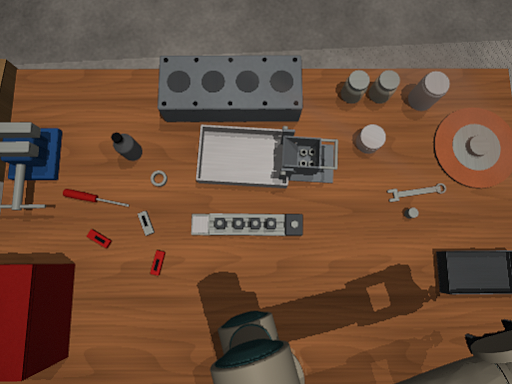

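View pics/wrist0.png

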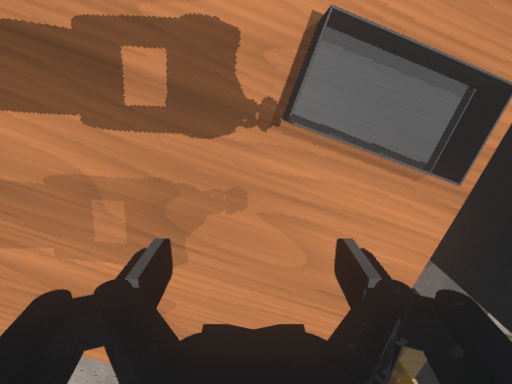

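The top view shows the rail at rows 213-237, columns 192-302, with the end block at the right (295,225) and the plate at the left (200,225). There are 4 dogs, and the basket is at (240,155) with the hopper to its right holding nuts. One grey strap lies at (146,223). Two red look-alikes lie at (99,239) and (158,262).

```bash
cat > h.py <<'E'
from station import arm, viewer, order
import cv2,numpy as np
from scipy.spatial.transform import Rotation as Rot
def ray(p,uv):
    n=cv2.undistortPoints(np.array([[uv]],float),p["intrinsics"],p["dist"])[0,0]
    R=np.array(p["R"]);t=np.array(p["t"])
    return -R.T@t, R.T@np.array([n[0],n[1],1.0])
def at_z(p,uv,z):
    o,d=ray(p,uv); return o+d*(z-o[2])/d[2]
def at_depth(p,uv,dep):
    o,d=ray(p,uv); return o+d*dep
def proj(p,X):
    q,_=cv2.projectPoints(np.array(X,float).reshape(-1,3),cv2.Rodrigues(np.array(p["R"]))[0],np.array(p["t"]),p["intrinsics"],p["dist"]); return q[:,0]
def cloud(p,d):
    v,u=np.mgrid[0:384,0:512]; uv=np.stack([u,v],-1).reshape(-1,1,2).astype(float)
    n=cv2.undistortPoints(uv,p["intrinsics"],p["dist"])[:,0]
    c=np.c_[n,np.ones(len(n))]*d.reshape(-1,1)
    return ((c-p["t"])@np.array(p["R"])).reshape(384,512,3)
def delta(target,yaw=None,obs=None):
    """print shift in tool axes (mm) to target and turn about tool z"""
    s=obs or arm.observe(); R=Rot.from_quat(s["eef_rot"]).as_matrix()
    dv=R.T@(np.array(target)-s["position"])*1000
    return dv
E
python3 - <<'E'
from h import *
for n in ["top","scene"]:
    im,d=viewer.get_image(n); p=viewer.camera_params(n); C=cloud(p,d)
    for th in ["rail","wear_plate","end_block","basket","hopper_hinge","hopper_handle","dog1_c","strap1_c","nut1_c","hopper"]:
        try:
            z={"rail":0,"wear_plate":.01,"end_block":0.0,"basket":0,"hopper_hinge":.115,"hopper_handle":.109,"dog1_c":.047-.0,"strap1_c":.009,"nut1_c":.06}.get(th,0.05)
            for r in viewer.landmark_of(n,th):
                rc=r["at"]; print(n,th,np.round(rc,1),round(r["conf"],2),np.round(at_z(p,(rc[1],rc[0]),z),3))
        except Exception as e: print(th,e)
print(arm.observe()["time_s"])
E
```

```text
top rail [224.1 247.4] 0.71 [0.444 0.052 0.   ]
top wear_plate [223.9 199.6] 0.63 [0.445 0.194 0.01 ]
top wear_plate [149.9 283.9] 0.44 [ 0.672 -0.061  0.01 ]
top end_block [226.3 295. ] 0.9 [ 0.437 -0.091  0.   ]
top basket [158.3 243.9] 0.61 [0.648 0.063 0.   ]
top basket [152.4 305.1] 0.29 [ 0.667 -0.128  0.   ]
top hopper_hinge [222.8 256.7] 0.68 [0.437 0.024 0.115]
top hopper_hinge [152.  282.8] 0.56 [ 0.635 -0.05   0.115]
top hopper_handle [153.5 335.7] 0.69 [ 0.632 -0.199  0.109]
top dog1_c [220.5 273.4] 0.58 [ 0.45  -0.024  0.047]
top dog1_c [213.6 409.1] 0.41 [ 0.468 -0.419  0.047]
top strap1_c [235.3  98.6] 0.77 [0.413 0.493 0.009]
top strap1_c [220.2 144.5] 0.61 [0.457 0.359 0.009]
top strap1_c [263.5 157.4] 0.57 [0.329 0.316 0.009]
top nut1_c [164.5 312.3] 0.59 [ 0.613 -0.14   0.06 ]
top nut1_c [155.  337.9] 0.59 [ 0.641 -0.216  0.06 ]
hopper it knows: basket, bearing_race, dog1, dog2, dog3, dog4, end_block, hopper_handle, hopper_hinge, nut1, nut2, nut3, nut4, oil_bottle, piston, rail, screwdriver, socket, strap1, strap2, wear_plate, wrenc
scene rail [251.  266.9] 0.68 [ 
[... 368 characters left out ...]
nge [104.1 313. ] 0.67 [0.546 0.401 0.115]
scene hopper_handle [267.7 246.9] 0.95 [ 0.637 -0.201  0.109]
scene hopper_handle [124.6 274.5] 0.22 [0.475 0.266 0.109]
scene dog1_c [197.1 221.2] 0.67 [ 0.444 -0.016  0.047]
scene strap1_c [119.6 244.8] 0.74 [0.334 0.318 0.009]
scene strap1_c [ 95.  283.7] 0.54 [0.399 0.492 0.009]
scene strap1_c [125.5 277.9] 0.48 [0.448 0.349 0.009]
scene nut1_c [186.9 227.9] 0.19 [0.448 0.018 0.06 ]
scene nut1_c [252.7 265.3] 0.19 [ 0.648 -0.12   0.06 ]
hopper it knows: basket, bearing_race, dog1, dog2, dog3, dog4, end_block, hopper_handle, hopper_hinge, nut1, nut2, nut3, nut4, oil_bottle, piston, rail, screwdriver, socket, strap1, strap2, wear_plate, wrenc
1.15
```

```bash
python3 - <<'E'
from h import *
n="top"
im,d=viewer.get_image(n); p=viewer.camera_params(n); C=cloud(p,d)
m=(C[...,2]>.045)&(C[...,2]<.08)&(C[...,0]>.38)&(C[...,0]<.5)&(C[...,1]>-.13)&(C[...,1]<.23)
k,l,st,ce=cv2.connectedComponentsWithStats(m.astype(np.uint8))
for i in range(1,k):
    if st[i,4]>8:
        q=C[l==i]; print(st[i],q.min(0).round(3),q.max(0).round(3),np.median(q,0).round(3))
# strip profile along rail
m=(C[...,2]>.018)&(C[...,2]<.04)&(C[...,0]>.38)&(C[...,0]<.5)&(C[...,1]>-.05)&(C[...,1]<.17)
q=C[m]
for a in np.arange(-.05,.17,.03):
    s=q[(q[:,1]>a)&(q[:,1]<a+.03)]; print(round(a,2),s[:,0].min().round(3),s[:,0].max().round(3),np.median(s[:,2]).round(4)) if len(s) else 0
for y0,y1,x0,x1 in[(.16,.24,.38,.5)]:
    m=(C[...,2]>.005)&(C[...,2]<.02)&(C[...,1]>y0)&(C[...,1]<y1)&(C[...,0]>x0)&(C[...,0]<x1); q=C[m]; print('wear',q.min(0).round(3),q.max(0).round(3),np.median(q[:,2]))
# basket walls top
m=(C[...,2]>.04)&(C[...,2]<.056)&(C[...,1]>-.05)&(C[...,1]<.25)&(C[...,0]>.53)&(C[...,0]<.76); q=C[m];print('basket',q.min(0).round(3),q.max(0).round(3))
for y0 in np.arange(-.04,.2,.04):
    s=q[(q[:,1]>y0)&(q[:,1]<y0+.04)]; lo=s[s[:,0]<.62,0];hi=s[s[:,0]>.68,0]; print(round(y0,2),np.median(lo).round(4),np.median(hi).round(4))
s=q[q[:,1]>.17]; print('end wall y',np.median(s[:,1]))
big=cv2.resize(im[120:280,80:350],None,fx=2.9,fy=2.9,interpolation=cv2.INTER_CUBIC); cv2.imwrite("pics/top1.png",big)
E
```

```text
[215 218  10  11 104] [0.428 0.118 0.045] [0.457 0.143 0.069] [0.442 0.131 0.064]
[233 218  10  11  99] [0.427 0.066 0.06 ] [0.456 0.092 0.07 ] [0.442 0.077 0.064]
[250 219  10  11 105] [0.426 0.018 0.046] [0.453 0.043 0.068] [0.439 0.029 0.064]
[266 219   9  11  98] [ 0.425 -0.025  0.047] [ 0.453 -0.002  0.069] [ 0.438 -0.013  0.064]
[290 221   8   7  32] [ 0.431 -0.092  0.045] [ 0.448 -0.072  0.052] [ 0.439 -0.082  0.047]
-0.05 0.409 0.468 0.0278
-0.02 0.409 0.469 0.0279
0.01 0.409 0.472 0.0282
0.04 0.41 0.472 0.0278
0.07 0.41 0.472 0.0277
0.1 0.411 0.472 0.0277
0.13 0.413 0.473 0.028
0.16 0.413 0.472 0.028
wear [0.386 0.16  0.005] [0.499 0.225 0.017] 0.010563925501213049
basket [ 0.554 -0.05   0.04 ] [0.739 0.203 0.056]
-0.04 0.5568 0.7219
0.0 0.56 0.7255
0.04 0.5629 0.7265
0.08 0.5652 0.7298
0.12 0.5671 0.7325
0.16 0.5726 0.7232
end wall y 0.19462897709747679
```

View pics/top1.png

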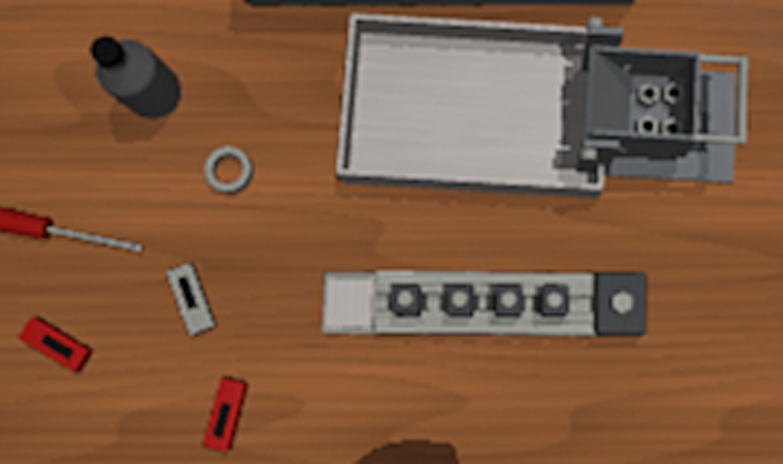

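Request:
apply_moves(moves=[[[0, 0, 0, -7], [0, 0, 0, -7], [0, 0, 0, -7], [0, 0, 0, -7], [0, 0, 0, -7]]], claw=0.6)

```text
time_s: 1.62
position: [0.1755, -0.4948, 0.2503]
eef_rot: [0.888, 0.461, -0.0, 0.0]
wrist_force: [-0.4, 0.9, -0.3]
opening: 0.6
```

Request:
apply_moves(moves=[[[0, 0, 0, -7], [0, 0, 0, -7], [0, 0, 0, -7], [0, 0, 0, -7], [0, 0, 0, -6.2]]])

```text
time_s: 2.03
position: [0.1755, -0.4948, 0.2503]
eef_rot: [0.713, 0.701, -0.0, 0.0]
wrist_force: [0.3, -1.7, 0.4]
opening: 0.599
```

Request:
apply_moves(moves=[[[30, 28, 0, 0], [30, 28, 0, 0], [30, 28, 0, 0], [38, 14, 0, 0], [38, 14, 5, 0]]])

```text
time_s: 2.45
position: [0.2921, -0.33, 0.246]
eef_rot: [0.715, 0.699, -0.0, 0.001]
wrist_force: [0.7, 0.6, 0.6]
opening: 0.602
```

Request:
apply_moves(moves=[[[38, 14, 5, 0], [38, 14, 5, 0], [38, 14, 10, 0], [38, 14, 10, 0], [38, 14, 10, 0]]])

```text
time_s: 2.87
position: [0.3656, -0.1412, 0.2053]
eef_rot: [0.715, 0.699, 0.0, 0.001]
wrist_force: [1.5, -0.8, -0.2]
opening: 0.602
```

Request:
apply_moves(moves=[[[38, 14, 10, 0], [38, 14, 10, 0], [38, 14, 10, 0], [38, 12, 10, 0], [38, 5, 10, 0]]])

```text
time_s: 3.28
position: [0.4292, 0.0475, 0.1552]
eef_rot: [0.715, 0.699, 0.0, 0.0]
wrist_force: [0.6, -0.1, 0.2]
opening: 0.597
```

Request:
apply_moves(moves=[[[38, 0, 5, 0], [30, 0, 0, 0], [0, 0, 0, 0]]])

```text
time_s: 3.53
position: [0.4294, 0.1177, 0.1499]
eef_rot: [0.713, 0.701, 0.0, -0.001]
wrist_force: [0.7, -0.4, 0.2]
opening: 0.597
```

```bash
python3 - <<'E'
from h import *
s=arm.observe();print(s["position"].round(4),s["eef_rot"].round(4),s["joints"].round(3),delta([.442,.1305,.05]).round(1))
im,d=viewer.get_image("wrist"); p=viewer.camera_params("wrist"); C=cloud(p,d); cv2.imwrite("pics/w1.png",im)
m=(C[...,2]>.055)&(C[...,2]<.075)&(C[...,0]>.38)&(C[...,0]<.5)&(C[...,1]>-.13)&(C[...,1]<.23)
k,l,st,ce=cv2.connectedComponentsWithStats(m.astype(np.uint8))
for i in range(1,k):
    if st[i,4]>8:
        q=C[l==i]; print(st[i],q.min(0).round(3),q.max(0).round(3),np.median(q,0).round(3))
E
```

```text
[0.4294 0.1177 0.1499] [ 7.131e-01  7.010e-01  2.000e-04 -8.000e-04] [ 0.184 -0.12   1.771  0.002  1.492  0.201] [12.9 12.4 99.9]
[ 251  168   39   34 1275] [0.427 0.114 0.056] [0.457 0.141 0.066] [0.442 0.129 0.064]
[ 251  228   36   32 1104] [0.426 0.062 0.055] [0.456 0.088 0.066] [0.441 0.077 0.064]
[252 277  33  30 936] [0.426 0.014 0.055] [0.455 0.04  0.066] [0.441 0.03  0.064]
[252 318  31  11 254] [ 0.426 -0.01   0.055] [ 0.454 -0.005  0.065] [ 0.437 -0.006  0.06 ]
```

View pics/w1.png

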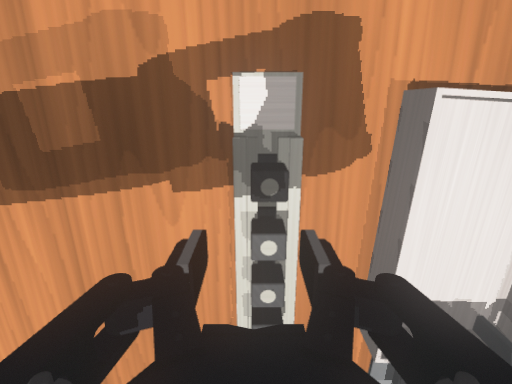

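The wrist view shows the first dog head at (269,182), two more at (268,245) and (267,295), and the bright plate at (268,105). I'll centre on the first one and descend.

Request:
apply_moves(moves=[[[12, 12.5, 33, 0], [0, 0, 33, 0], [0, 0, 25, 0], [0, 0, 9, 0], [0, 0, 0, 0]]])

```text
time_s: 4.0
position: [0.4414, 0.1241, 0.0483]
eef_rot: [0.715, 0.699, -0.002, -0.001]
wrist_force: [0.1, -0.2, -0.6]
opening: 0.599
```

Request:
apply_moves(moves=[[[0, 0, 0, 0], [0, 0, 0, 0], [0, 0, 0, 0], [0, 0, 0, 0], [0, 0, 0, 0]]], claw=0.0)

```text
time_s: 4.42
position: [0.444, 0.125, 0.0525]
eef_rot: [0.715, 0.699, 0.001, 0.001]
wrist_force: [-1.8, -2.2, 7.2]
opening: 0.338
```

```bash
python3 - <<'E'
from h import *
p=viewer.camera_params("top");d=np.load("top0.npy");C=cloud(p,d)
m=(C[...,2]>.022)&(C[...,2]<.034)&(C[...,0]>.38)&(C[...,0]<.5)&(C[...,1]>.15)&(C[...,1]<.2)
print('lip end y',C[m][:,1].max())
m=(C[...,2]>.005)&(C[...,2]<.018)&(abs(C[...,0]-.443)<.02)&(C[...,1]>.15); print('plate y',C[m].min(0),C[m].max(0))
print(arm.observe())
E
```

```text
lip end y 0.16506816402809565
plate y [0.42304188 0.15129255 0.00500415] [0.4628683 0.7891509 0.0179693]
{'time_s': 4.4167, 'joints': array([ 1.94787831e-01,  4.15502908e-02,  1.82243303e+00, -7.00671037e-04,
        1.27402702e+00,  2.17399990e-01]), 'joint_vel': array([ 1.74847664e-03,  8.14765088e-04, -1.05063585e-03, -1.56212197e-03,
        8.97655018e-05,  3.31625144e-04]), 'joint_torque': array([ 7.24516567e-01, -3.05536401e+01, -2.96912313e+01,  4.06641243e-01,
       -6.72294907e-01, -1.38426144e-02]), 'position': array([0.44403735, 0.12503667, 0.05253763]), 'eef_rot': array([0.71498363, 0.69913882, 0.00131541, 0.00126107]), 'wrist_force': array([-1.77952686, -2.23938199,  7.16031317]), 'ft_torque': array([-0.32518893,  0.41478264,  0.06263146]), 'opening': 0.3380749534563979}
```

Request:
apply_moves(moves=[[[8, 0, -1, 0], [14, 0, 0, 0], [14, 0, 0, 0], [14, 0, 0, 0], [14, 0, 0, 0]]])

```text
time_s: 4.83
position: [0.4449, 0.1899, 0.0526]
eef_rot: [0.715, 0.699, 0.001, 0.001]
wrist_force: [-0.9, -3.7, 2.9]
opening: 0.341
```

Request:
apply_moves(moves=[[[2, 0, 0, 0], [0, 0, 0, 0]]])

```text
time_s: 5.0
position: [0.4449, 0.1925, 0.0526]
eef_rot: [0.714, 0.7, 0.002, 0.0]
wrist_force: [-1.1, 4.3, 4.5]
opening: 0.341
```

Request:
apply_moves(moves=[[[0, 0, -10, 0], [0, 0, -15, 0], [0, 0, -25, 0], [0, 0, -30, 0], [0, 0, 0, 0]]])

```text
time_s: 5.42
position: [0.4466, 0.1912, 0.1376]
eef_rot: [0.715, 0.699, 0.004, 0.002]
wrist_force: [1.2, 1.3, -0.6]
opening: 0.342
```

```bash
cat > look.py <<'E'
from h import *
import sys
n,f=sys.argv[1],sys.argv[2]
im,d=viewer.get_image(n); cv2.imwrite("pics/"+f,im if n!="top" else cv2.resize(im[110:290,60:360],None,fx=2.6,fy=2.6,interpolation=cv2.INTER_CUBIC))
s=arm.observe();print(s["time_s"],s["position"].round(4),s["wrist_force"].round(1),s["opening"])
B=np.array([.6456,.06]);by=np.array([.064,.998]);bx=np.array([.998,-.064])
for nm,x,y in [("A",35,90),("B",-35,90),("C",35,38),("D",-35,38),("S",0,-15)]:
    t=B+bx*x/1000+by*y/1000; print(nm,t.round(4),delta([*t,.05]).round(0))
E
python3 look.py wrist w2.png
```

```text
5.4667 [0.4457 0.1909 0.1348] [ 0.7  0.4 -2. ] 0.34129329696922395
A [0.6863 0.1476] [-38. 241.  86.]
B [0.6164 0.1521] [-35. 171.  86.]
C [0.683  0.0957] [-90. 239.  86.]
D [0.6131 0.1002] [-87. 169.  86.]
S [0.6446 0.045 ] [-141.  202.   86.]
```

View pics/w2.png

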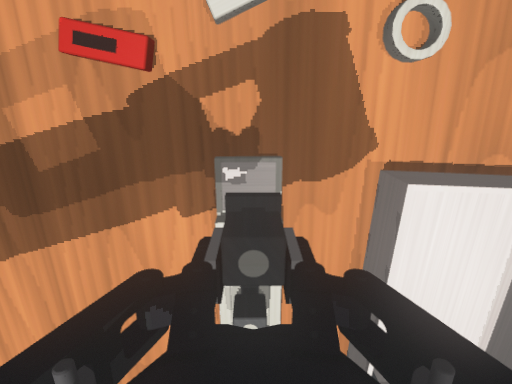

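Request:
apply_moves(moves=[[[-4, 25, 0, 0], [-6, 38, 0, 0], [-6, 38, 0, 0], [-6, 38, 0, 0], [-6, 38, 0, 0]]])

```text
time_s: 5.88
position: [0.6213, 0.1578, 0.1295]
eef_rot: [0.715, 0.699, -0.001, -0.001]
wrist_force: [0.4, 0.6, -0.2]
opening: 0.341
```

Request:
apply_moves(moves=[[[-5, 32, 0, 0], [-4, 30, 20, 0], [0, 4, 30, 0], [0, 0, 22, 0], [0, 0, 10, 0]]])

```text
time_s: 6.3
position: [0.6845, 0.1469, 0.0469]
eef_rot: [0.715, 0.699, -0.004, -0.002]
wrist_force: [-22.2, -7.7, 39.9]
opening: 0.34
```

Request:
apply_moves(moves=[[[0, 0, 2, 0], [0, 0, 0, 0]]])

```text
time_s: 6.47
position: [0.6856, 0.1477, 0.047]
eef_rot: [0.715, 0.699, -0.001, -0.0]
wrist_force: [-2.0, -1.9, 2.2]
opening: 0.338
```

Request:
apply_moves(moves=[[[0, 0, 0, 0], [0, 0, 0, 0], [0, 0, 0, 0], [0, 0, -15, 0], [0, 0, -30, 0]]], claw=0.55)

```text
time_s: 6.88
position: [0.684, 0.1484, 0.0885]
eef_rot: [0.715, 0.699, -0.004, -0.002]
wrist_force: [-0.8, -0.0, 0.1]
opening: 0.551
```

Request:
apply_moves(moves=[[[0, 0, -35, 0], [-5, -36, -20, 0], [-10, -38, 0, 0], [-10, -38, 0, 0], [-10, -38, 0, 0]]])

```text
time_s: 7.3
position: [0.5342, 0.1169, 0.1488]
eef_rot: [0.715, 0.699, 0.001, 0.001]
wrist_force: [-0.3, -0.2, 1.2]
opening: 0.545
```

Request:
apply_moves(moves=[[[-10, -38, 0, 0], [-10, -35, 0, 0], [-10, -18, 0, 0], [0, 0, 0, 0]]])

```text
time_s: 7.63
position: [0.4415, 0.0883, 0.1485]
eef_rot: [0.715, 0.699, 0.0, 0.0]
wrist_force: [-0.3, 0.2, 0.4]
opening: 0.546
```

```bash
cat > dogs.py <<'E'
from h import *
import sys
s=arm.observe();print(s["time_s"],s["position"].round(4),s["opening"])
im,d=viewer.get_image("wrist"); p=viewer.camera_params("wrist"); C=cloud(p,d); cv2.imwrite("pics/"+sys.argv[1],im)
m=(C[...,2]>.055)&(C[...,2]<.075)&(C[...,0]>.38)&(C[...,0]<.5)&(C[...,1]>-.13)&(C[...,1]<.23)
k,l,st,ce=cv2.connectedComponentsWithStats(m.astype(np.uint8))
for i in range(1,k):
    if st[i,4]>80:
        q=C[l==i]; c=(np.percentile(q,2,0)+np.percentile(q,98,0))/2; print(st[i],q.min(0).round(3),q.max(0).round(3),delta([c[0],c[1],.05]).round(1))
E
python3 dogs.py w3.png; python3 look.py top t3.png
```

```text
7.6333 [0.4415 0.0883 0.1485] 0.5457794155392935
[ 235  196   38   34 1206] [0.428 0.064 0.055] [0.458 0.091 0.066] [-11.1  -0.   98.9]
[ 237  249   35   31 1064] [0.427 0.016 0.055] [0.457 0.043 0.066] [-58.9   0.2  98.9]
[238 293  34  30 949] [ 0.426 -0.03   0.055] [ 0.457 -0.002  0.066] [-104.3    0.2   98.9]
7.7333 [0.4443 0.0891 0.1489] [ 0.3  0.3 -0.2] 0.5523227729996839
A [0.6863 0.1476] [ 64. 240. 100.]
B [0.6164 0.1521] [ 67. 170.  99.]
C [0.683  0.0957] [ 12. 238. 100.]
D [0.6131 0.1002] [ 15. 168.  99.]
S [0.6446 0.045 ] [-40. 201. 100.]
```

View pics/t3.png

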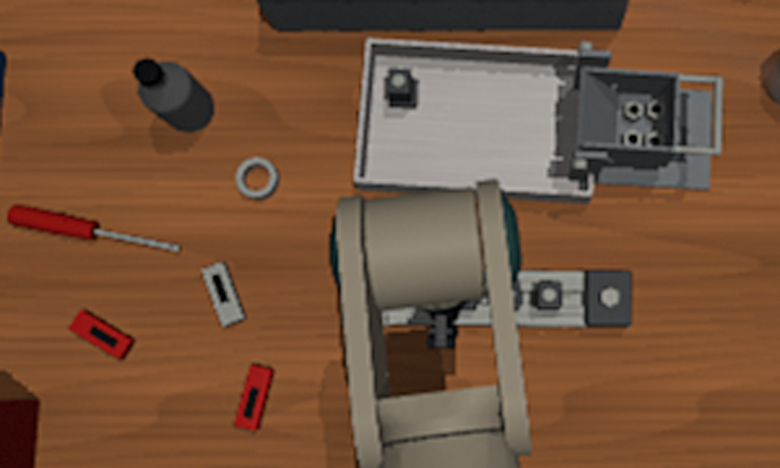

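View pics/w3.png

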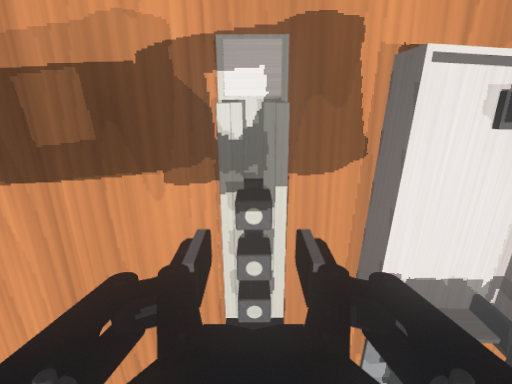

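The top view shows the first dog standing in the basket at crop (401,88). In the wrist view the next dog is at (253,213).

Request:
apply_moves(moves=[[[-8, 0, 33, 0], [-3, 0, 33, 0], [0, 0, 23, 0], [0, 0, 8, 0], [0, 0, 0, 0]]])

```text
time_s: 8.15
position: [0.4433, 0.0782, 0.0488]
eef_rot: [0.715, 0.699, -0.001, -0.001]
wrist_force: [-0.3, -0.6, 1.0]
opening: 0.552
```

Request:
apply_moves(moves=[[[0, 0, 0, 0], [0, 0, 0, 0], [0, 0, 0, 0], [0, 0, 0, 0], [0, 0, 0, 0]]], claw=0.0)

```text
time_s: 8.57
position: [0.4438, 0.0784, 0.0522]
eef_rot: [0.715, 0.699, -0.0, -0.0]
wrist_force: [-7.3, 0.0, 3.4]
opening: 0.34
```

Request:
apply_moves(moves=[[[10, 0, -1, 0], [16, 0, 0, 0], [18, 0, 0, 0], [18, 0, 0, 0], [18, 0, 0, 0]]])

```text
time_s: 8.98
position: [0.445, 0.1585, 0.0523]
eef_rot: [0.715, 0.699, -0.001, -0.0]
wrist_force: [-5.2, -3.1, -2.1]
opening: 0.341
```

Request:
apply_moves(moves=[[[18, 0, 0, 0], [14, 0, 0, 0], [5, 0, 0, 0], [0, 0, 0, 0]]])

```text
time_s: 9.32
position: [0.4472, 0.1963, 0.0528]
eef_rot: [0.714, 0.7, 0.001, 0.001]
wrist_force: [0.2, -0.4, -2.7]
opening: 0.339
```

Request:
apply_moves(moves=[[[0, 0, -10, 0], [0, 0, -15, 0], [0, 0, -25, 0], [0, 0, -34, 0], [0, 10, 0, 0]]])

```text
time_s: 9.73
position: [0.4587, 0.1951, 0.1436]
eef_rot: [0.715, 0.699, 0.005, 0.003]
wrist_force: [1.0, -0.5, -0.1]
opening: 0.338
```

```bash
python3 look.py wrist w4.png
```

```text
9.7833 [0.4598 0.1946 0.1409] [-0.6 -1.7 -1.7] 0.34348843218904357
A [0.6863 0.1476] [-42. 227.  93.]
B [0.6164 0.1521] [-39. 157.  92.]
C [0.683  0.0957] [-94. 224.  93.]
D [0.6131 0.1002] [-91. 155.  92.]
S [0.6446 0.045 ] [-145.  187.   92.]
```

View pics/w4.png

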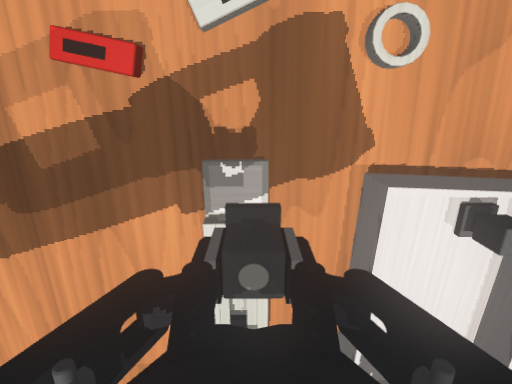

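Request:
apply_moves(moves=[[[-8, 30, 0, 0], [-9, 36, 0, 0], [-9, 36, 0, 0], [-9, 36, 5, 0], [-4, 19, 20, 0]]])

```text
time_s: 10.2
position: [0.6168, 0.15, 0.1137]
eef_rot: [0.716, 0.698, 0.003, 0.002]
wrist_force: [0.9, 0.9, -1.5]
opening: 0.34
```

Request:
apply_moves(moves=[[[0, 0, 30, 0], [0, 0, 20, 0], [0, 0, 8, 0], [0, 0, 4, 0], [0, 0, 3, 0]]])

```text
time_s: 10.62
position: [0.6126, 0.1519, 0.0472]
eef_rot: [0.715, 0.699, 0.0, 0.0]
wrist_force: [-8.5, -2.5, 15.8]
opening: 0.34
```

Request:
apply_moves(moves=[[[0, 0, 1, 0], [0, 0, 0, 0]]])

```text
time_s: 10.78
position: [0.6133, 0.1523, 0.0472]
eef_rot: [0.715, 0.699, 0.001, 0.001]
wrist_force: [-3.2, -1.1, 4.2]
opening: 0.343
```

Request:
apply_moves(moves=[[[0, 0, 0, 0], [0, 0, 0, 0], [0, 0, 0, 0], [0, 0, -15, 0], [0, 0, -30, 0]]], claw=0.55)

```text
time_s: 11.2
position: [0.6101, 0.152, 0.0855]
eef_rot: [0.715, 0.699, -0.003, -0.002]
wrist_force: [-1.1, 0.2, -0.1]
opening: 0.548
```

Request:
apply_moves(moves=[[[0, 0, -35, 0], [-16, -26, -20, 0], [-24, -33, 0, 0], [-24, -33, 0, 0], [-24, -33, 0, 0]]])

```text
time_s: 11.62
position: [0.4842, 0.0666, 0.1447]
eef_rot: [0.715, 0.699, 0.0, 0.001]
wrist_force: [0.7, -0.9, 0.7]
opening: 0.548
```

Request:
apply_moves(moves=[[[-20, -30, 0, 0], [-5, -14, 0, 0], [0, 0, 0, 0]]])

```text
time_s: 11.87
position: [0.439, 0.0422, 0.1447]
eef_rot: [0.715, 0.699, 0.0, 0.0]
wrist_force: [-0.2, -0.4, -0.5]
opening: 0.545
```

```bash
python3 dogs.py w5.png
```

```text
11.8667 [0.439  0.0422 0.1447] 0.5454406094293343
[ 237  200   38   34 1233] [0.427 0.016 0.055] [0.457 0.043 0.066] [-13.    1.6  95. ]
[ 239  250   36   32 1104] [ 0.426 -0.029  0.055] [ 0.456 -0.002  0.066] [-58.    1.9  95. ]
```

View pics/w5.png

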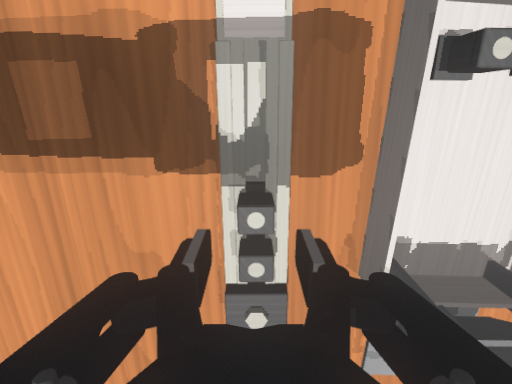

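The third dog is at (256,215) and the fourth at (256,262), next to the end block. The second dog is in the basket at (480,50).

Request:
apply_moves(moves=[[[-8, 1.5, 33, 0], [-4, 0, 33, 0], [0, 0, 22, 0], [0, 0, 7, 0], [0, 0, 0, 0]]])

```text
time_s: 12.33
position: [0.4417, 0.0315, 0.0478]
eef_rot: [0.715, 0.699, -0.001, -0.001]
wrist_force: [0.4, -0.2, 0.2]
opening: 0.55
```

Request:
apply_moves(moves=[[[0, 0, 0, 0], [0, 0, 0, 0], [0, 0, 0, 0], [0, 0, 0, 0], [0, 0, 0, 0]]], claw=0.0)

```text
time_s: 12.75
position: [0.4429, 0.0314, 0.0511]
eef_rot: [0.715, 0.699, 0.001, 0.001]
wrist_force: [-5.8, 1.0, 6.8]
opening: 0.339
```

Request:
apply_moves(moves=[[[10, 0, -1, 0], [16, 0, 0, 0], [18, 0, 0, 0], [20, 0, 0, 0], [20, 0, 0, 0]]])

```text
time_s: 13.17
position: [0.4442, 0.1156, 0.0511]
eef_rot: [0.715, 0.699, -0.0, 0.001]
wrist_force: [-2.7, -3.2, 0.7]
opening: 0.339
```

Request:
apply_moves(moves=[[[20, 0, 0, 0], [20, 0, 0, 0], [20, 0, 0, 0], [12, 0, 0, 0], [6, 0, 0, 0]]])

```text
time_s: 13.58
position: [0.4463, 0.1947, 0.0511]
eef_rot: [0.714, 0.7, 0.001, 0.0]
wrist_force: [-0.4, -1.7, 1.3]
opening: 0.347
```

Request:
apply_moves(moves=[[[0, 0, -10, 0], [0, 0, -15, 0], [0, 0, -25, 0], [0, 0, -34, 0], [-10, 10, 0, 0]]])

```text
time_s: 14.0
position: [0.4578, 0.1841, 0.142]
eef_rot: [0.714, 0.7, 0.005, 0.002]
wrist_force: [1.2, 0.6, -0.6]
opening: 0.343
```

```bash
python3 look.py wrist w6.png
```

```text
14.05 [0.459  0.1816 0.1394] [ 0.1 -2.7 -2.5] 0.34000477625105463
A [0.6863 0.1476] [-29. 227.  92.]
B [0.6164 0.1521] [-26. 157.  91.]
C [0.683  0.0957] [-81. 225.  91.]
D [0.6131 0.1002] [-78. 155.  91.]
S [0.6446 0.045 ] [-132.  188.   91.]
```

View pics/w6.png

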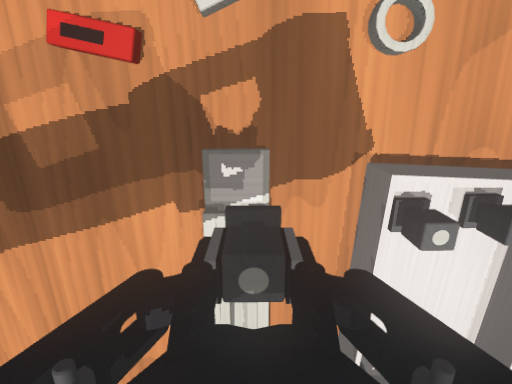

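Dog three is held, and the first two stand in the basket at (425,220) and (480,215). I'll place this one at C.

Request:
apply_moves(moves=[[[-10, 28, 0, 0], [-14, 38, 0, 0], [-14, 38, 0, 0], [-14, 38, 0, 0], [-14, 38, 0, 0]]])

```text
time_s: 14.47
position: [0.6354, 0.1111, 0.1342]
eef_rot: [0.715, 0.699, -0.0, -0.0]
wrist_force: [0.3, 0.6, -1.5]
opening: 0.34
```

Request:
apply_moves(moves=[[[-12, 32, 10, 0], [-3, 13, 30, 0], [0, 0, 28, 0], [0, 0, 12, 0], [0, 0, 6, 0]]])

```text
time_s: 14.88
position: [0.6772, 0.0958, 0.0462]
eef_rot: [0.715, 0.699, -0.002, -0.001]
wrist_force: [-5.7, -2.0, 11.1]
opening: 0.342
```

Request:
apply_moves(moves=[[[0, 0, 3, 0], [0, 0, 2, 0], [0, 0, 0, 0]]])

```text
time_s: 15.13
position: [0.679, 0.0967, 0.0461]
eef_rot: [0.715, 0.699, 0.001, 0.001]
wrist_force: [-3.5, -1.6, 4.4]
opening: 0.345
```

Request:
apply_moves(moves=[[[0, 0, 0, 0], [0, 0, 0, 0], [0, 0, 0, 0], [0, 0, -15, 0], [0, 0, -30, 0]]], claw=0.55)

```text
time_s: 15.55
position: [0.6763, 0.0967, 0.0847]
eef_rot: [0.715, 0.699, -0.003, -0.003]
wrist_force: [-0.4, -0.1, 0.1]
opening: 0.547
```

Request:
apply_moves(moves=[[[0, 0, -35, 0], [0, -28, -20, 0], [-15, -37, 0, 0], [-16, -37, 0, 0], [-16, -37, 0, 0]]])

```text
time_s: 15.97
position: [0.5373, 0.0528, 0.1448]
eef_rot: [0.715, 0.699, 0.001, 0.001]
wrist_force: [-0.0, -0.4, 1.1]
opening: 0.55
```

Request:
apply_moves(moves=[[[-16, -37, 0, 0], [-16, -36, 0, 0], [-16, -20, 0, 0], [-5, -2, 0, 0], [0, 0, 0, 0]]])

```text
time_s: 16.38
position: [0.4424, 0.0013, 0.1449]
eef_rot: [0.715, 0.699, 0.001, 0.001]
wrist_force: [0.5, 0.7, 0.0]
opening: 0.549
```

```bash
python3 dogs.py w7.png
```

```text
16.3833 [0.4424 0.0013 0.1449] 0.5485452400117695
[ 232  205   38   34 1204] [ 0.425 -0.029  0.055] [ 0.455 -0.002  0.065] [-17.2  -2.4  94.8]
```

View pics/w7.png

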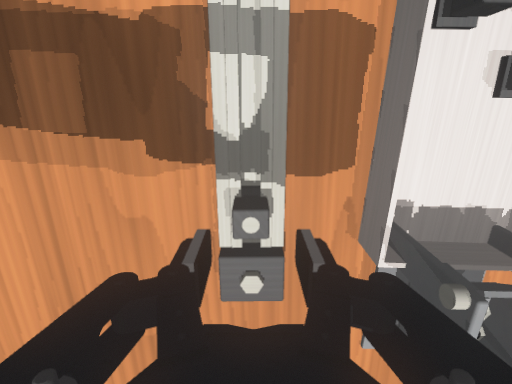

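The last dog is at (250,218), just beyond the end block at (252,275).

Request:
apply_moves(moves=[[[-10, -2.4, 33, 0], [-7, 0, 33, 0], [0, 0, 22, 0], [0, 0, 7, 0], [0, 0, 0, 0]]])

```text
time_s: 16.85
position: [0.4395, -0.0143, 0.047]
eef_rot: [0.715, 0.699, -0.001, -0.001]
wrist_force: [-0.5, -0.3, 0.1]
opening: 0.55
```

Request:
apply_moves(moves=[[[0, 0, 0, 0], [0, 0, 0, 0], [0, 0, 0, 0], [0, 0, 0, 0], [0, 0, 0, 0]]], claw=0.0)

```text
time_s: 17.27
position: [0.4411, -0.0147, 0.0501]
eef_rot: [0.715, 0.699, 0.001, 0.001]
wrist_force: [0.7, 0.9, 6.0]
opening: 0.347
```

Request:
apply_moves(moves=[[[10, 0, -1, 0], [16, 0, 0, 0], [20, 0, 0, 0], [20, 0, 0, 0], [20, 0, 0, 0]]])

```text
time_s: 17.68
position: [0.4419, 0.0719, 0.0501]
eef_rot: [0.715, 0.699, 0.0, 0.001]
wrist_force: [0.1, -2.4, 3.8]
opening: 0.341
```

Request:
apply_moves(moves=[[[20, 0, 0, 0], [20, 0, 0, 0], [20, 0, 0, 0], [20, 0, 0, 0], [20, 0, 0, 0]]])

```text
time_s: 18.1
position: [0.444, 0.1721, 0.0501]
eef_rot: [0.715, 0.699, 0.0, 0.001]
wrist_force: [0.0, -3.8, 4.6]
opening: 0.339
```

Request:
apply_moves(moves=[[[15, 0, 0, 0], [8, 0, 0, 0], [0, 0, 0, 0]]])

```text
time_s: 18.35
position: [0.4445, 0.1961, 0.0502]
eef_rot: [0.714, 0.7, 0.001, -0.0]
wrist_force: [-0.0, 2.8, 4.8]
opening: 0.338
```

Request:
apply_moves(moves=[[[0, 0, -10, 0], [0, 0, -15, 0], [0, 0, -25, 0], [0, 0, -34, 0], [-10, 10, 0, 0]]])

```text
time_s: 18.77
position: [0.4557, 0.185, 0.1401]
eef_rot: [0.715, 0.7, 0.004, 0.002]
wrist_force: [0.9, 1.2, -0.4]
opening: 0.345
```

```bash
python3 look.py wrist w8.png
```

```text
18.8167 [0.4568 0.1824 0.1374] [ 1.1 -3.2 -2.9] 0.34141196311821026
A [0.6863 0.1476] [-30. 230.  89.]
B [0.6164 0.1521] [-27. 160.  89.]
C [0.683  0.0957] [-82. 227.  89.]
D [0.6131 0.1002] [-79. 158.  88.]
S [0.6446 0.045 ] [-133.  190.   89.]
```

View pics/w8.png

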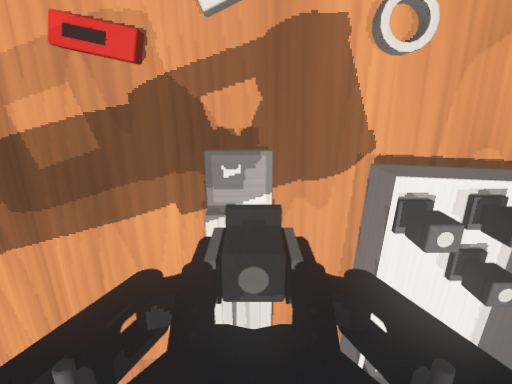

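Three dogs stand in the basket and the fourth is held. I'll place it at D.

Request:
apply_moves(moves=[[[-14, 28, 0, 0], [-18, 36, 0, 0], [-18, 36, 0, 0], [-18, 36, 5, 0], [-11, 20, 20, 0]]])

```text
time_s: 19.23
position: [0.612, 0.0985, 0.1108]
eef_rot: [0.716, 0.698, 0.002, 0.002]
wrist_force: [0.7, -0.3, -0.1]
opening: 0.341
```

Request:
apply_moves(moves=[[[0, 0, 30, 0], [0, 0, 16, 0], [0, 0, 9, 0], [0, 0, 5, 0], [0, 0, 3, 0]]])

```text
time_s: 19.65
position: [0.6079, 0.1012, 0.0451]
eef_rot: [0.715, 0.699, -0.001, -0.0]
wrist_force: [-11.2, -2.0, 15.2]
opening: 0.343
```

Request:
apply_moves(moves=[[[0, 0, 2, 0], [0, 0, 0, 0]]])

```text
time_s: 19.82
position: [0.609, 0.1016, 0.0452]
eef_rot: [0.715, 0.699, 0.001, 0.001]
wrist_force: [-0.3, -0.1, -1.7]
opening: 0.344
```

Request:
apply_moves(moves=[[[0, 0, 0, 0], [0, 0, 0, 0], [0, 0, 0, 0], [0, 0, -15, 0], [0, 0, -30, 0]]], claw=0.55)

```text
time_s: 20.23
position: [0.6061, 0.1012, 0.0847]
eef_rot: [0.715, 0.699, -0.003, -0.002]
wrist_force: [0.5, 0.7, -0.4]
opening: 0.554
```

Request:
apply_moves(moves=[[[0, 0, -35, 0], [10, -20, -30, 0], [25, -28, -15, 0], [30, -28, 0, 0], [30, -28, 0, 0]]])

```text
time_s: 20.65
position: [0.5061, 0.1995, 0.1705]
eef_rot: [0.715, 0.699, 0.002, 0.001]
wrist_force: [0.5, 1.6, 0.5]
opening: 0.549
```

Request:
apply_moves(moves=[[[30, -27, 0, 0], [30, -25, 0, 0], [30, -20, 0, 0], [20, 0, 0, 0], [0, 0, 0, 0]]])

```text
time_s: 21.07
position: [0.4357, 0.3137, 0.169]
eef_rot: [0.713, 0.701, 0.001, -0.0]
wrist_force: [1.0, 0.1, 0.3]
opening: 0.551
```

```bash
cat > strap.py <<'E'
from h import *
import sys
s=arm.observe();print(s["time_s"],s["position"].round(4),s["joints"].round(2))
R=Rot.from_quat(s["eef_rot"]).as_matrix(); print("tool y angle",np.degrees(np.arctan2(R[1,1],R[0,1])))
im,d=viewer.get_image("wrist"); p=viewer.camera_params("wrist"); C=cloud(p,d); cv2.imwrite("pics/"+sys.argv[1],im)
m=(C[...,2]>.012)&(C[...,2]<.024)&(C[...,1]>.23)&(C[...,0]>.25)&(C[...,0]<.62)
k,l,st,ce=cv2.connectedComponentsWithStats(m.astype(np.uint8))
for i in range(1,k):
    if st[i,4]>200:
        q=C[l==i]; r=cv2.minAreaRect((q[:,:2]*1000).astype(np.float32)); col=im[l==i].mean(0)
        print(st[i],np.round(r[0],1),np.round(r[1],1),round(r[2],1),col.round(),np.median(q[:,2]).round(4),delta([r[0][0]/1000,r[0][1]/1000,.012]).round(1))
E
python3 strap.py w9.png; python3 look.py top t9.png
```

```text
21.0667 [0.4357 0.3137 0.169 ] [0.55 0.12 1.49 0.   1.53 0.57]
tool y angle -1.0167604859497168
[180   0  40  28 722] [391.6 468.5] [25.6 26.5] 59.5 [ 52.  59. 200.] 0.0169 [155.6 -47.9 156.8]
[317   0  27  82 559] [507.2 438. ] [67.5  6.4] 77.6 [127. 136. 143.] 0.0144 [127.3  68.3 156.9]
[ 228  114   75   51 1848] [447.9 351.3] [69.2 26.3] 22.6 [ 99. 105. 110.] 0.0174 [ 39.5  10.7 156.8]
[ 373  147   49   45 1040] [582.1 318.9] [47.2 46.3] 23.3 [178. 190. 196.] 0.017 [  9.6 145.5 156.9]
[ 117  162   71   37 1681] [331.6 312.8] [25.9 70.4] 77.6 [ 31.  37. 112.] 0.0173 [  -1.3 -104.9  156.7]
21.1667 [0.4368 0.3108 0.1686] [ 0.7 -1.   0.1] 0.549417641916838
A [0.6863 0.1476] [-158.  253.  119.]
B [0.6164 0.1521] [-155.  183.  119.]
C [0.683  0.0957] [-210.  250.  119.]
D [0.6131 0.1002] [-207.  181.  119.]
S [0.6446 0.045 ] [-261.  213.  119.]
```

View pics/w9.png

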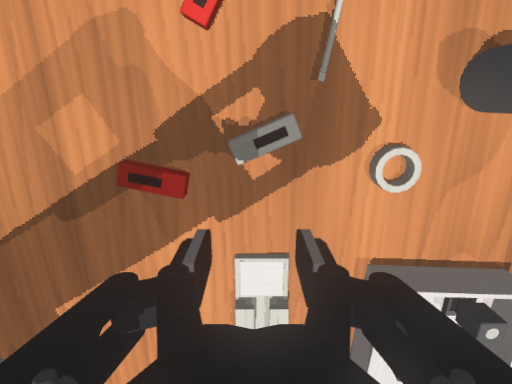

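View pics/t9.png

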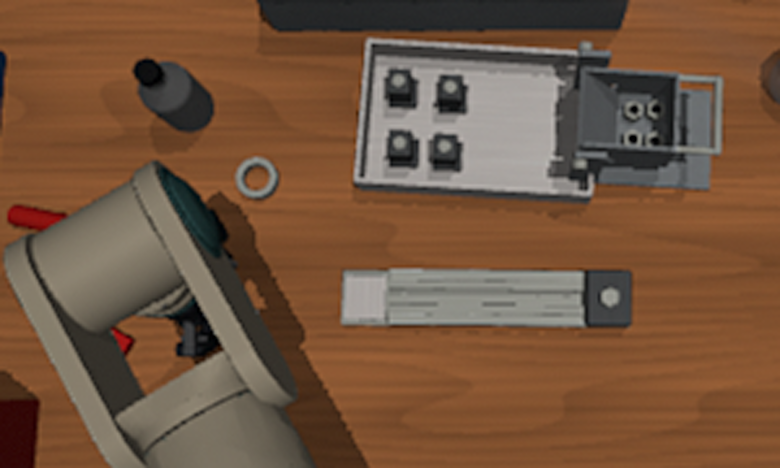

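Request:
apply_moves(moves=[[[20, 5, 10, 0], [10, 6, 10, 7], [0, 0, 10, 7], [0, 0, 0, 7], [0, 0, 0, 7]]])

```text
time_s: 21.58
position: [0.449, 0.3387, 0.1373]
eef_rot: [0.865, 0.502, -0.001, 0.0]
wrist_force: [0.1, 0.5, 0.3]
opening: 0.545
```

Request:
apply_moves(moves=[[[0, 0, 0, 7], [0, 0, 0, 7], [0, 0, 0, 7], [0, 0, 0, 7], [0, 0, 0, 7]]])

```text
time_s: 22.0
position: [0.4494, 0.3387, 0.1384]
eef_rot: [0.976, 0.219, 0.0, 0.0]
wrist_force: [-0.1, 0.3, 0.2]
opening: 0.545
```

Request:
apply_moves(moves=[[[0, 0, 0, 3.4], [0, 0, 0, 0]]])

```text
time_s: 22.17
position: [0.4493, 0.3389, 0.1384]
eef_rot: [0.981, 0.192, 0.0, 0.0]
wrist_force: [-0.4, 0.6, 0.8]
opening: 0.553
```

```bash
python3 strap.py w10.png; python3 - <<'E'
import cv2
im=cv2.imread("pics/w9.png")
cv2.imwrite("pics/crop10.png",cv2.resize(im[90:210,100:330],None,fx=3,fy=3,interpolation=cv2.INTER_CUBIC))
E
```

```text
22.1667 [0.4493 0.3389 0.1384] [ 0.58  0.22  1.44 -0.    1.48  1.77]
tool y angle -67.89595063280484
[  16    0  187  109 2344] [516.6 484.6] [158.4  24. ] 80.1 [ 74.  82. 161.] 0.0174 [ 117.5 -109.2  126.4]
[ 306   15   61   66 1837] [582.  321.3] [46.6 47.8] 28.9 [183. 193. 197.] 0.0174 [116.   66.7 126.4]
[  41  135   77   75 2261] [402.  490.1] [69.8 26.7] 59.8 [ 45.  53. 185.] 0.0175 [  13.6 -157.8  126.3]
[ 222  146   30   73 2081] [447.5 353.9] [68.5 25.9] 22.3 [118. 125. 130.] 0.0175 [  4.  -14.5 126.4]
[ 205  266   56   58 1510] [331.4 314.1] [26.1 71. ] 77.0 [ 29.  33. 109.] 0.0175 [-118.5  -21.8  126.4]
```

View pics/w10.png

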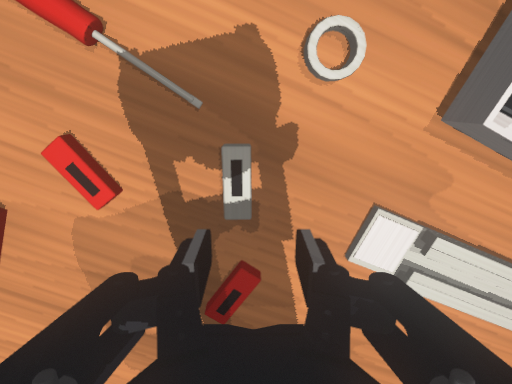

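View pics/crop10.png

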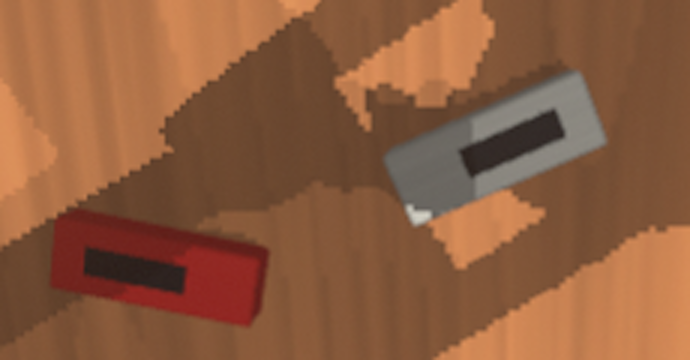

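The candidates are grey (237,180), red (80,172) and red (233,292). Only the grey bar fits a plain steel strap, and the enlarged crop confirms it. I'll grasp that one.

Request:
apply_moves(moves=[[[4, -14, 30, 0], [0, 0, 36, 0], [0, 0, 30, 0], [0, 0, 14, 0], [0, 0, 6, 0]]])

```text
time_s: 22.63
position: [0.4458, 0.3528, 0.0189]
eef_rot: [0.981, 0.194, -0.003, 0.001]
wrist_force: [-0.2, -0.5, -0.5]
opening: 0.55
```

Request:
apply_moves(moves=[[[0, 0, 0, 0]]])

```text
time_s: 22.72
position: [0.4466, 0.3536, 0.021]
eef_rot: [0.981, 0.194, -0.001, 0.001]
wrist_force: [-0.5, -0.8, 0.3]
opening: 0.552
```

Request:
apply_moves(moves=[[[0, 0, 0, 0], [0, 0, 0, 0], [0, 0, 0, 0], [0, 0, 0, 0], [0, 0, 0, 0]]], claw=0.0)

```text
time_s: 23.13
position: [0.4482, 0.3551, 0.0246]
eef_rot: [0.981, 0.194, 0.002, -0.001]
wrist_force: [-0.8, -0.8, 6.6]
opening: 0.287
```

Request:
apply_moves(moves=[[[0, 0, -12, 0], [0, 0, -30, 0], [0, 0, -35, 0], [0, 0, -30, 0], [0, 0, -15, 0]]])

```text
time_s: 23.55
position: [0.448, 0.3554, 0.15]
eef_rot: [0.981, 0.194, 0.003, -0.001]
wrist_force: [2.1, 0.2, -0.5]
opening: 0.282
```

```bash
python3 look.py wrist w11.png
```

```text
23.6 [0.4488 0.3559 0.1519] [0.9 0.5 2. ] 0.2824912704820601
A [0.6863 0.1476] [140. 283. 103.]
B [0.6164 0.1521] [ 77. 252. 102.]
C [0.683  0.0957] [117. 330. 102.]
D [0.6131 0.1002] [ 54. 299. 102.]
S [0.6446 0.045 ] [ 62. 362. 102.]
```

View pics/w11.png

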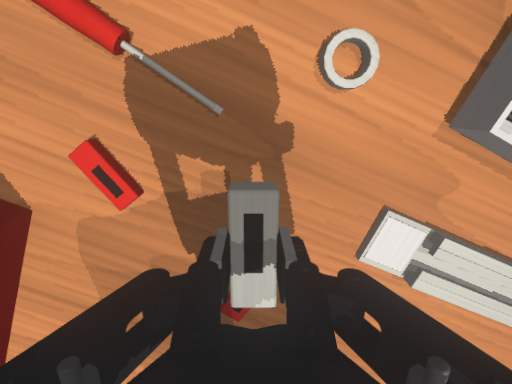

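Request:
apply_moves(moves=[[[4, 25, 0, 0], [6, 38, 0, 0], [6, 38, 0, 0], [6, 38, 0, 0], [6, 38, 0, 0]]])

```text
time_s: 24.02
position: [0.5402, 0.1998, 0.1437]
eef_rot: [0.981, 0.194, -0.001, 0.0]
wrist_force: [1.0, 0.2, -0.9]
opening: 0.281
```

Request:
apply_moves(moves=[[[6, 38, 0, 0], [6, 38, 0, 0], [6, 38, 0, 0], [6, 38, 0, 0], [6, 30, 0, 0]]])

```text
time_s: 24.43
position: [0.6374, 0.0417, 0.1435]
eef_rot: [0.981, 0.193, -0.001, 0.0]
wrist_force: [-0.2, 0.6, -1.7]
opening: 0.287
```

Request:
apply_moves(moves=[[[1, 12, 0, 6], [0, 0, 0, 7], [0, 0, 0, 7], [0, 0, 0, 6], [0, 0, 0, 0]]])

```text
time_s: 24.85
position: [0.642, 0.0336, 0.1434]
eef_rot: [0.999, -0.034, -0.001, 0.0]
wrist_force: [-0.0, 1.2, -1.8]
opening: 0.282
```

```bash
python3 look.py wrist w12.png; python3 -c "
from h import *
s=arm.observe();print(delta([.644,.035,.027]).round(1),s['eef_rot'])"
```

```text
24.9 [0.6421 0.0338 0.1436] [ 0.2  0.5 -2.1] 0.28839801264849274
A [0.6863 0.1476] [  37. -116.   94.]
B [0.6164 0.1521] [ -33. -116.   94.]
C [0.683  0.0957] [ 37. -64.  94.]
D [0.6131 0.1002] [-33. -64.  94.]
S [0.6446 0.045 ] [  2. -11.  94.]
[  2.   -1.4 116.6] [ 9.99519343e-01 -3.09923258e-02 -7.46941173e-04  2.27186054e-05]
```

View pics/w12.png

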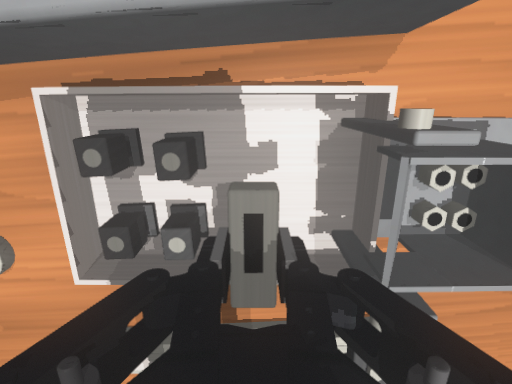

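Request:
apply_moves(moves=[[[2, 0, 30, 0], [0, 0, 36, 0], [0, 0, 26, 0], [0, 0, 10, 0], [0, 0, 6, 0]]])

```text
time_s: 25.32
position: [0.6432, 0.0337, 0.0339]
eef_rot: [1.0, -0.031, -0.002, 0.0]
wrist_force: [-0.8, 0.0, -1.3]
opening: 0.286
```

Request:
apply_moves(moves=[[[0, 0, 4, 0], [0, 0, 2, 0], [0, 0, 0, 0]]])

```text
time_s: 25.57
position: [0.6454, 0.0336, 0.0319]
eef_rot: [0.999, -0.032, 0.001, 0.0]
wrist_force: [-0.9, 0.3, -2.3]
opening: 0.288
```

Request:
apply_moves(moves=[[[0, 0, 3, 0], [0, 0, 2, 0], [0, 0, 0, 0]]])

```text
time_s: 25.82
position: [0.6459, 0.0336, 0.0295]
eef_rot: [0.999, -0.032, 0.002, 0.0]
wrist_force: [-6.2, 0.3, 12.6]
opening: 0.284
```

Request:
apply_moves(moves=[[[0, 0, 0, 0], [0, 0, 0, 0], [0, 0, 0, 0], [0, 0, -12, 0], [0, 0, -30, 0]]], claw=0.4)

```text
time_s: 26.23
position: [0.6418, 0.0336, 0.0633]
eef_rot: [0.999, -0.032, -0.005, 0.0]
wrist_force: [-0.7, 0.7, -0.8]
opening: 0.397
```

Request:
apply_moves(moves=[[[0, 0, -36, 0], [0, 0, -38, 0], [0, 0, -38, 0], [0, 0, -30, 0], [0, 0, 0, 0]]])

```text
time_s: 26.65
position: [0.6469, 0.0336, 0.2197]
eef_rot: [0.999, -0.032, 0.007, -0.0]
wrist_force: [0.4, 0.1, 0.2]
opening: 0.398
```

```bash
python3 look.py wrist w13.png;python3 look.py top t13.png
```

```text
26.7 [0.6461 0.0337 0.2156] [ 0.1  0.5 -0.1] 0.3974879272820564
A [0.6863 0.1476] [  31. -116.  166.]
B [0.6164 0.1521] [ -39. -116.  165.]
C [0.683  0.0957] [ 31. -64. 166.]
D [0.6131 0.1002] [-39. -64. 165.]
S [0.6446 0.045 ] [ -4. -11. 166.]
26.75 [0.6451 0.0336 0.212 ] [-0.8 -0.3 -0.2] 0.3990326194897239
A [0.6863 0.1476] [  33. -116.  162.]
B [0.6164 0.1521] [ -37. -116.  162.]
C [0.683  0.0957] [ 33. -64. 162.]
D [0.6131 0.1002] [-37. -64. 162.]
S [0.6446 0.045 ] [ -2. -11. 162.]
```

View pics/w13.png

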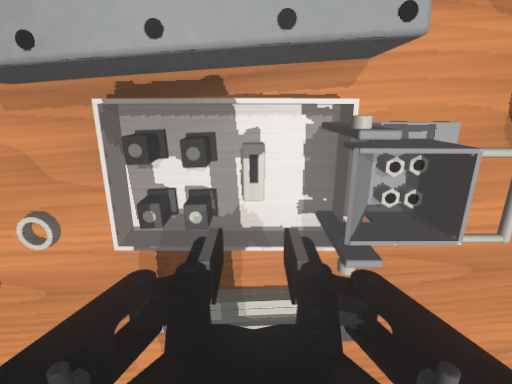

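All four dogs and the strap are in the basket, with the strap at (254,170), and the four nuts are in the hopper. Next is the handle.

Request:
apply_moves(moves=[[[0, 30, 0, 0], [0, 38, 0, 0], [0, 38, 0, 0], [0, 38, 0, 0], [0, 38, 0, 0]]])

```text
time_s: 27.17
position: [0.6319, -0.1494, 0.2075]
eef_rot: [0.999, -0.032, -0.002, -0.0]
wrist_force: [0.8, -0.4, 0.1]
opening: 0.399
```

Request:
apply_moves(moves=[[[0, 30, 0, 0], [0, 20, 0, 0], [0, 0, 0, 0]]])

```text
time_s: 27.42
position: [0.6281, -0.2021, 0.207]
eef_rot: [0.999, -0.035, -0.002, 0.0]
wrist_force: [0.3, 1.1, 0.6]
opening: 0.401
```

```bash
cat > hand.py <<'E'
from h import *
import sys
s=arm.observe();print(s["time_s"],s["position"].round(4),s["joints"].round(2))
im,d=viewer.get_image("wrist"); p=viewer.camera_params("wrist"); C=cloud(p,d); cv2.imwrite("pics/"+sys.argv[1],im)
m=(C[...,2]>.095)&(C[...,2]<.125)&(C[...,1]>-.225)&(C[...,1]<-.185)&(C[...,0]>.57)&(C[...,0]<.71)
q=C[m]
if len(q):
    print(len(q),q.min(0).round(3),q.max(0).round(3))
    for a in np.arange(.58,.69,.015):
        t=q[(q[:,0]>a)&(q[:,0]<a+.015)]
        if len(t)>5: print(round(a,3),np.median(t,0).round(4),t[:,2].max().round(4))
    t=q[(q[:,0]>.6)&(q[:,0]<.66)]; c=np.median(t,0); print(delta([.632,c[1],.111]).round(1))
for n in ["top","wrist"]:
    if n=="top": viewer.get_image(n)
    for r in viewer.landmark_of(n,"hopper_handle"):
        rc=r["at"]; print(n,np.round(rc),round(r["conf"],2),at_z(viewer.camera_params(n),(rc[1],rc[0]),.109).round(3))
E
python3 hand.py w14.png
```

```text
27.4167 [ 0.6281 -0.2021  0.207 ] [-0.37  0.46  1.01 -0.    1.68  1.27]
1355 [ 0.586 -0.205  0.108] [ 0.674 -0.185  0.115]
0.58 [ 0.5913 -0.1925  0.1123] 0.1148
0.595 [ 0.6026 -0.1961  0.113 ] 0.1148
0.61 [ 0.6179 -0.197   0.1128] 0.1152
0.625 [ 0.6326 -0.1978  0.113 ] 0.115
0.64 [ 0.6475 -0.1988  0.1129] 0.1149
0.655 [ 0.6646 -0.1986  0.1127] 0.115
0.67 [ 0.6718 -0.1946  0.1119] 0.114
[ 3.6 -2.  96.2]
top [194. 414.] 0.49 [ 0.516 -0.412  0.109]
wrist [197. 250.] 0.9 [ 0.628 -0.194  0.109]
wrist [193. 194.] 0.49 [ 0.635 -0.148  0.109]
```

View pics/w14.png

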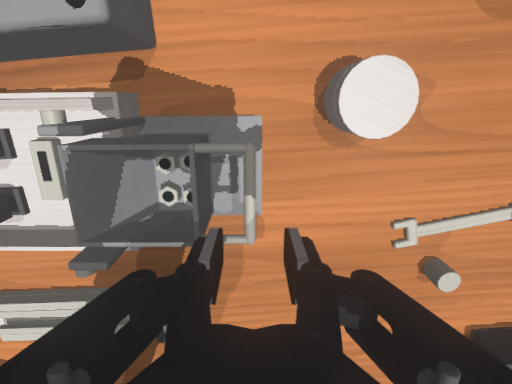

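The wrist view shows the handle bar at (250,195), centre about (0.630,-0.199,0.110). I'll descend onto it with a partial opening.

Request:
apply_moves(moves=[[[2, -3, 30, 0], [0, 0, 36, 0], [0, 0, 20, 0], [0, 0, 8, 0], [0, 0, 2, 0]]])

```text
time_s: 28.03
position: [0.6312, -0.1934, 0.1111]
eef_rot: [1.0, -0.031, -0.002, -0.001]
wrist_force: [0.2, -0.0, 1.3]
opening: 0.4
```

Request:
apply_moves(moves=[[[0, 0, 0, 0], [0, 0, 0, 0], [0, 0, 0, 0], [0, 0, 0, 0], [0, 0, 0, 0]]], claw=0.08)

```text
time_s: 28.45
position: [0.6323, -0.199, 0.1157]
eef_rot: [0.999, -0.033, 0.002, 0.004]
wrist_force: [-0.8, -14.7, -4.3]
opening: 0.093
```

```bash
python3 - <<'E'
from h import *
s=arm.observe();print(s["position"],s["eef_rot"],s["wrist_force"],s["opening"])
phi0=-2.34;f=lambda t:(-147*np.cos(np.radians(t+phi0)),115+147*np.sin(np.radians(t+phi0)))
ts=[0,4,10,17,25,33,41,49,57,65,72,79,86,92,98,104,109,114,118,121,123]
for a,b in zip(ts,ts[1:]):
    A,B=f(a),f(b); print(b,"dy %.1f dz %.1f"%(-(B[0]-A[0]),-(B[1]-A[1])))
E
```

```text
[ 0.63225403 -0.19903796  0.11574411] [ 0.99943121 -0.03347186  0.00184825  0.00367086] [ -0.81816174 -14.69653713  -4.26211175] 0.09264140017788565
4 dy 0.1 dz -10.3
10 dy -1.3 dz -15.3
17 dy -3.5 dz -17.6
25 dy -6.6 dz -19.4
33 dy -9.2 dz -18.3
41 dy -11.7 dz -16.9
49 dy -13.9 dz -15.1
57 dy -15.9 dz -13.0
65 dy -17.5 dz -10.7
72 dy -16.4 dz -7.3
79 dy -17.2 dz -5.2
86 dy -17.7 dz -3.1
92 dy -15.4 dz -0.9
98 dy -15.4 dz 0.7
104 dy -15.2 dz 2.3
109 dy -12.4 dz 3.1
114 dy -12.1 dz 4.2
118 dy -9.4 dz 4.1
121 dy -6.8 dz 3.5
123 dy -4.5 dz 2.5
```

Request:
apply_moves(moves=[[[0, 5, 0, 0], [0, 0, 0, 0]]])

```text
time_s: 28.62
position: [0.6323, -0.1994, 0.1156]
eef_rot: [0.999, -0.032, 0.001, -0.001]
wrist_force: [-1.9, 2.9, 0.1]
opening: 0.093
```

Request:
apply_moves(moves=[[[0, 0, -10, 0], [0, -1.3, -15.3, 0], [0, -3.5, -17.6, 0], [0, -6.6, -19.4, 0], [0, -9.2, -18.3, 0]]])

```text
time_s: 29.03
position: [0.6334, -0.1804, 0.196]
eef_rot: [0.999, -0.033, 0.001, 0.001]
wrist_force: [5.3, -1.3, -7.3]
opening: 0.095
```

```bash
python3 look.py wrist w15.png
```

```text
29.0833 [ 0.6337 -0.1779  0.2003] [-6.3  0.3 -0. ] 0.09628999818927018
A [0.6863 0.1476] [  31. -328.  150.]
B [0.6164 0.1521] [ -39. -328.  150.]
C [0.683  0.0957] [  31. -276.  150.]
D [0.6131 0.1002] [ -39. -276.  150.]
S [0.6446 0.045 ] [  -4. -223.  150.]
```

View pics/w15.png

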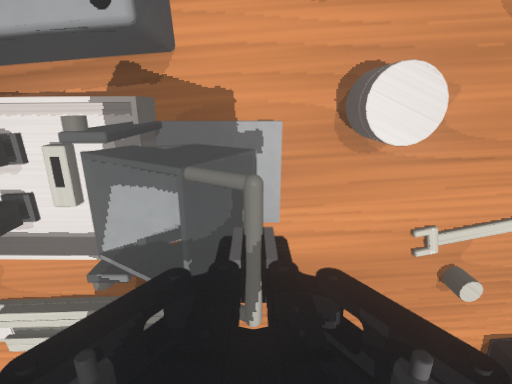

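The bar at (253,250) is between the fingers and the pan is tilting with it. I'll continue along the arc.

Request:
apply_moves(moves=[[[0, -11.7, -16.9, 0], [0, -13.9, -15.1, 0], [0, -15.9, -13, 0], [0, -17.5, -10.7, 0], [0, -16.4, -7.3, 0]]])

```text
time_s: 29.5
position: [0.6382, -0.1068, 0.2631]
eef_rot: [0.999, -0.034, 0.004, 0.004]
wrist_force: [-1.2, -9.8, 5.8]
opening: 0.089
```

Request:
apply_moves(moves=[[[0, -9, -3, 0], [0, -9, -2, 0], [0, -9, -2, 0], [0, -8, -1.3, 0], [0, -8, -0.6, 0]]])

```text
time_s: 29.92
position: [0.6411, -0.0629, 0.2721]
eef_rot: [0.999, -0.033, 0.005, 0.002]
wrist_force: [-2.7, -6.1, 11.5]
opening: 0.093
```

Request:
apply_moves(moves=[[[0, -8, -0.2, 0], [0, -8, 0.3, 0], [0, -8, 0.5, 0], [0, -8, 1, 0], [0, -7, 1.3, 0]]])

```text
time_s: 30.33
position: [0.6436, -0.0229, 0.2682]
eef_rot: [0.999, -0.032, 0.004, 0.001]
wrist_force: [-1.0, -3.1, 8.0]
opening: 0.089
```

Request:
apply_moves(moves=[[[0, -7, 1.5, 0], [0, -6, 1.6, 0], [0, -6, 2, 0], [0, -6, 2.2, 0], [0, -5, 2.1, 0]]])

```text
time_s: 30.75
position: [0.6456, 0.0075, 0.2575]
eef_rot: [0.999, -0.032, 0.003, 0.001]
wrist_force: [-0.2, -2.5, 6.2]
opening: 0.093
```

```bash
python3 look.py wrist w16.png;python3 look.py top t16.png
```

```text
30.8 [0.6457 0.0084 0.257 ] [1.  0.4 4.6] 0.08684355083809644
A [0.6863 0.1476] [  30. -142.  207.]
B [0.6164 0.1521] [ -40. -142.  207.]
C [0.683  0.0957] [ 30. -90. 207.]
D [0.6131 0.1002] [-40. -90. 207.]
S [0.6446 0.045 ] [ -5. -37. 207.]
30.85 [0.6457 0.0083 0.257 ] [1.3 2.1 5. ] 0.09426900990479936
A [0.6863 0.1476] [  30. -141.  207.]
B [0.6164 0.1521] [ -40. -142.  207.]
C [0.683  0.0957] [ 30. -89. 207.]
D [0.6131 0.1002] [-40. -90. 207.]
S [0.6446 0.045 ] [ -5. -37. 207.]
```

View pics/t16.png

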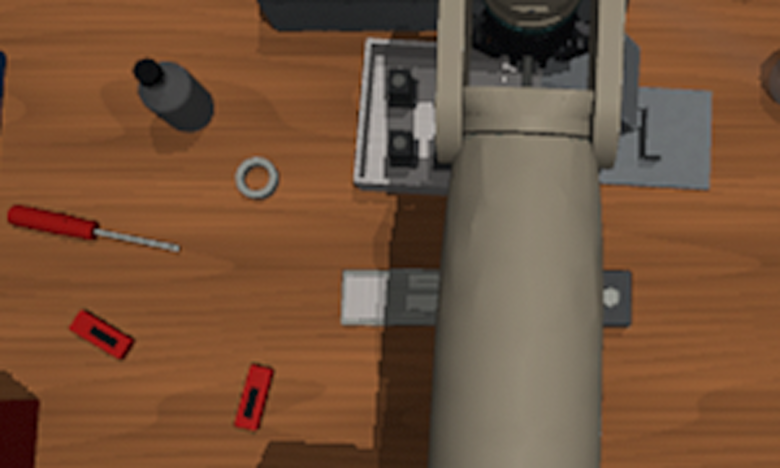

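View pics/w16.png

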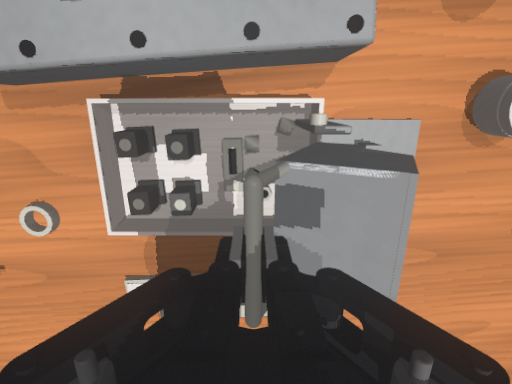

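The hopper is at about 116 degrees, with nuts landing at (252,145) and (265,192). I'll go on to the stop and hold.

Request:
apply_moves(moves=[[[0, -5, 2.3, 0], [0, -5, 2.5, 0], [0, -4, 2, 0], [0, -2, 1, 0], [0, 0, 0, 0]]])

```text
time_s: 31.27
position: [0.6466, 0.0228, 0.2486]
eef_rot: [0.999, -0.032, 0.003, 0.001]
wrist_force: [0.9, -4.5, 5.1]
opening: 0.089
```

Request:
apply_moves(moves=[[[0, 0, 0, 0], [0, 0, 0, 0], [0, 0, 0, 0], [0, 0, 0, 0], [0, 0, 0, 0]]])

```text
time_s: 31.68
position: [0.6466, 0.0228, 0.2486]
eef_rot: [0.999, -0.033, 0.003, 0.001]
wrist_force: [1.2, -4.7, 5.9]
opening: 0.093
```

```bash
python3 look.py wrist w17.png;python3 look.py scene s17.png
```

```text
31.7333 [0.6466 0.0227 0.2486] [ 1.1 -4.6  4.5] 0.08922860437213252
A [0.6863 0.1476] [  30. -127.  199.]
B [0.6164 0.1521] [ -40. -127.  198.]
C [0.683  0.0957] [ 31. -75. 199.]
D [0.6131 0.1002] [-39. -75. 198.]
S [0.6446 0.045 ] [ -4. -22. 199.]
31.7833 [0.6466 0.0228 0.2486] [ 0.6 -4.3  5.6] 0.09234885668451052
A [0.6863 0.1476] [  30. -127.  199.]
B [0.6164 0.1521] [ -40. -127.  198.]
C [0.683  0.0957] [ 31. -75. 199.]
D [0.6131 0.1002] [-39. -75. 198.]
S [0.6446 0.045 ] [ -4. -22. 199.]
```

View pics/w17.png

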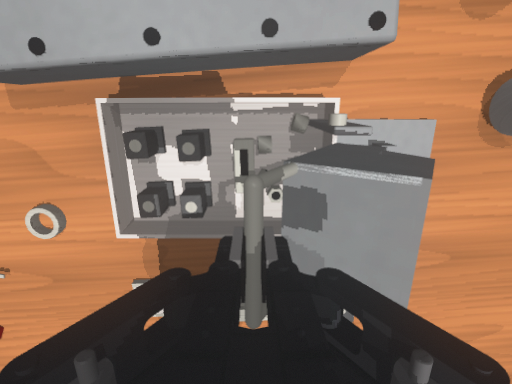

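View pics/s17.png

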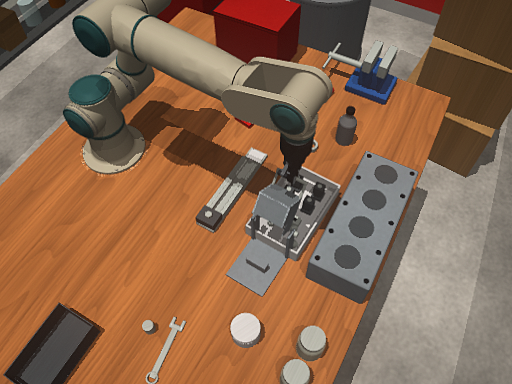

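Request:
apply_moves(moves=[[[0, -3, 1.5, 0], [0, 0, 0, 0], [0, 0, 0, 0], [0, 0, 0, 0], [0, 0, 0, 0]]])

```text
time_s: 32.2
position: [0.6467, 0.023, 0.2485]
eef_rot: [0.999, -0.034, 0.003, 0.003]
wrist_force: [-3.5, -13.8, 10.5]
opening: 0.092
```

Request:
apply_moves(moves=[[[0, 0, 0, 0], [0, 0, 0, 0], [0, 0, 0, 0], [0, 0, 0, 0], [0, 0, 0, 0]]])

```text
time_s: 32.62
position: [0.6467, 0.023, 0.2485]
eef_rot: [0.999, -0.034, 0.003, 0.003]
wrist_force: [-2.9, -15.0, 10.8]
opening: 0.091
```

```bash
python3 - <<'E'
import numpy as np
from h import *
s=arm.observe();print(s["position"],s["wrist_force"])
phi0=-2.34;f=lambda t:(-147*np.cos(np.radians(t+phi0)),115+147*np.sin(np.radians(t+phi0)))
ts=[123,120,115,109,102,95,88,81,74,67,60,52,44,36,28,20,13,7,3,0]
for a,b in zip(ts,ts[1:]):
    A,B=f(a),f(b); print(b,"dy %.1f dz %.1f  y %.3f z %.3f"%(-(B[0]-A[0]),-(B[1]-A[1]),-.052+B[0]/1000,B[1]/1000))
E
```

```text
[0.64665085 0.02296242 0.24851536] [ -2.86351838 -15.0432497   10.79375599]
120 dy 6.7 dz -3.7  y 0.016 z 0.245
115 dy 11.6 dz -5.5  y 0.005 z 0.251
109 dy 14.5 dz -5.2  y -0.010 z 0.256
102 dy 17.5 dz -4.1  y -0.027 z 0.260
95 dy 17.8 dz -1.9  y -0.045 z 0.262
88 dy 17.9 dz 0.3  y -0.063 z 0.262
81 dy 17.8 dz 2.4  y -0.081 z 0.259
74 dy 17.3 dz 4.6  y -0.098 z 0.255
67 dy 16.7 dz 6.7  y -0.115 z 0.248
60 dy 15.7 dz 8.7  y -0.131 z 0.239
52 dy 16.5 dz 12.2  y -0.147 z 0.227
44 dy 14.7 dz 14.3  y -0.162 z 0.213
36 dy 12.5 dz 16.2  y -0.174 z 0.196
28 dy 10.1 dz 17.8  y -0.185 z 0.179
20 dy 7.6 dz 19.1  y -0.192 z 0.160
13 dy 4.4 dz 17.4  y -0.196 z 0.142
7 dy 2.1 dz 15.2  y -0.199 z 0.127
3 dy 0.5 dz 10.2  y -0.199 z 0.117
0 dy -0.1 dz 7.7  y -0.199 z 0.109
```

The force jump with no motion means it is at the stop. I'll swing it back.

Request:
apply_moves(moves=[[[0, 9, -5, 0], [0, 11.6, -5.5, 0], [0, 14.5, -5.2, 0], [0, 17.5, -4.1, 0], [0, 17.8, -1.9, 0]]])

```text
time_s: 33.03
position: [0.6424, -0.0425, 0.2689]
eef_rot: [1.0, -0.031, 0.003, -0.001]
wrist_force: [3.6, 4.1, 11.3]
opening: 0.092
```

Request:
apply_moves(moves=[[[0, 17.9, 0.3, 0], [0, 17.8, 2.4, 0], [0, 17.3, 4.6, 0], [0, 16.7, 6.7, 0], [0, 15.7, 8.7, 0]]])

```text
time_s: 33.45
position: [0.6366, -0.1295, 0.2459]
eef_rot: [0.999, -0.032, 0.002, -0.0]
wrist_force: [1.2, 0.9, 4.3]
opening: 0.092
```

```bash
python3 look.py wrist w18.png
```

```text
33.5 [ 0.6362 -0.1328  0.2434] [ 3.9 -7.   6.1] 0.08857238477206031
A [0.6863 0.1476] [  31. -283.  193.]
B [0.6164 0.1521] [ -39. -283.  193.]
C [0.683  0.0957] [  31. -231.  193.]
D [0.6131 0.1002] [ -39. -231.  193.]
S [0.6446 0.045 ] [  -4. -178.  193.]
```

View pics/w18.png

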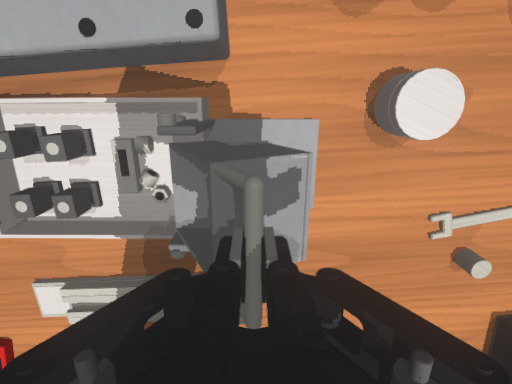

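Several nuts show in the basket, around (145,145), (150,178) and (160,192). I'll continue to upright.

Request:
apply_moves(moves=[[[0, 16.5, 12.2, 0], [0, 14.7, 14.3, 0], [0, 12.5, 16.2, 0], [0, 10.1, 17.8, 0], [0, 7.6, 19.1, 0]]])

```text
time_s: 33.92
position: [0.6327, -0.1918, 0.165]
eef_rot: [0.999, -0.032, 0.002, 0.001]
wrist_force: [2.4, -0.2, 3.7]
opening: 0.092
```

Request:
apply_moves(moves=[[[0, 4.4, 17.4, 0], [0, 2.1, 15.2, 0], [0, 0.5, 10.2, 0], [0, 0, 7, 0], [0, 0, 0, 0]]])

```text
time_s: 34.33
position: [0.632, -0.1993, 0.113]
eef_rot: [0.999, -0.033, 0.001, 0.001]
wrist_force: [5.1, -10.7, -5.2]
opening: 0.094
```

```bash
python3 look.py wrist w19.png
```

```text
34.3833 [ 0.6321 -0.1993  0.1134] [ 4.8 -8.8 -5.1] 0.09188527876641013
A [0.6863 0.1476] [  31. -350.   62.]
B [0.6164 0.1521] [ -39. -350.   62.]
C [0.683  0.0957] [  31. -298.   63.]
D [0.6131 0.1002] [ -39. -298.   62.]
S [0.6446 0.045 ] [  -4. -245.   63.]
```

View pics/w19.png

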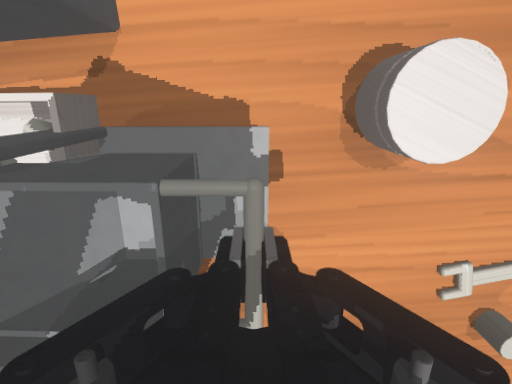

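Request:
apply_moves(moves=[[[0, 2, 4, 0], [0, 0, 4, 0], [0, 0, 0, 0]]])

```text
time_s: 34.63
position: [0.6322, -0.1993, 0.1102]
eef_rot: [0.999, -0.032, 0.002, 0.0]
wrist_force: [-7.7, 1.0, 18.0]
opening: 0.093
```

Request:
apply_moves(moves=[[[0, 0, -2, 0], [0, 0, 0, 0], [0, 0, 0, 0], [0, 0, -6, 0], [0, 0, -25, 0]]], claw=0.4)

```text
time_s: 35.05
position: [0.6294, -0.1983, 0.1337]
eef_rot: [0.999, -0.032, -0.005, -0.002]
wrist_force: [0.7, -0.1, -1.3]
opening: 0.402
```

Request:
apply_moves(moves=[[[0, 0, -35, 0], [0, 0, -35, 0], [0, 10, -30, 0], [0, 0, 0, 0]]])

```text
time_s: 35.38
position: [0.6324, -0.2109, 0.2478]
eef_rot: [0.999, -0.032, 0.006, 0.002]
wrist_force: [-0.9, -0.1, 0.9]
opening: 0.399
```

```bash
python3 hand.py w20.png
```

```text
35.3833 [ 0.6324 -0.2109  0.2478] [-0.38  0.45  0.93 -0.    1.74  1.26]
1024 [ 0.585 -0.206  0.104] [ 0.672 -0.185  0.112]
0.58 [ 0.5903 -0.1943  0.1084] 0.1105
0.595 [ 0.6023 -0.1979  0.109 ] 0.1111
0.61 [ 0.6175 -0.1991  0.109 ] 0.1119
0.625 [ 0.6326 -0.2     0.1088] 0.1109
0.64 [ 0.6474 -0.2011  0.1087] 0.1109
0.655 [ 0.6654 -0.1997  0.1086] 0.1107
0.67 [ 0.6709 -0.1951  0.1072] 0.1091
[ -1.7 -10.7 132.9]
top [153. 334.] 0.88 [ 0.633 -0.196  0.109]
wrist [189. 245.] 0.96 [ 0.628 -0.202  0.109]
wrist [104. 337.] 0.33 [ 0.699 -0.286  0.109]
```

View pics/w20.png

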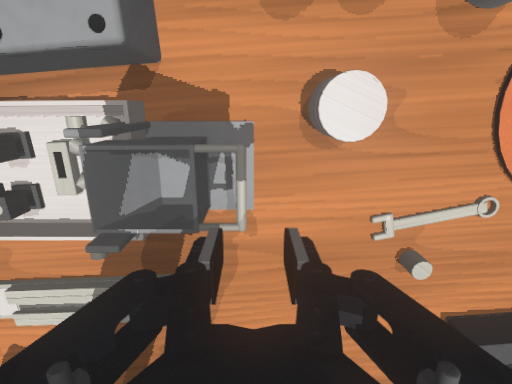

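The hopper is upright and empty, with the bar at (243,190). Next I'll check the basket from above.

Request:
apply_moves(moves=[[[0, -30, 0, 0], [0, -38, 0, 0], [0, -38, 0, 0], [0, -38, 0, 0], [0, -30, 0, 0]]])

```text
time_s: 36.0
position: [0.6413, -0.0325, 0.2366]
eef_rot: [1.0, -0.031, -0.002, -0.0]
wrist_force: [0.5, 0.0, -0.0]
opening: 0.401
```

Request:
apply_moves(moves=[[[0, -30, 0, 0], [0, 0, 0, 0], [0, 0, 0, 0], [0, 0, 0, 0]]])

```text
time_s: 36.33
position: [0.6436, -0.0058, 0.2373]
eef_rot: [0.999, -0.032, -0.001, 0.0]
wrist_force: [-0.3, -0.6, 0.5]
opening: 0.399
```

```bash
python3 look.py wrist w21.png; python3 -c "
import cv2
im=cv2.imread('pics/w21.png');cv2.imwrite('pics/w21b.png',cv2.resize(im[60:300,80:480],None,fx=2,fy=2,interpolation=cv2.INTER_CUBIC))
from h import *
for r in viewer.landmark_of('wrist','nut1_c'): print(np.round(r['at']),round(r['conf'],2))
"
```

```text
36.3833 [ 0.6437 -0.0064  0.2376] [-0.1 -0.3 -0.7] 0.40363442732707155
A [0.6863 0.1476] [  33. -156.  187.]
B [0.6164 0.1521] [ -37. -156.  188.]
C [0.683  0.0957] [  33. -104.  188.]
D [0.6131 0.1002] [ -37. -104.  188.]
S [0.6446 0.045 ] [ -2. -51. 188.]
[193. 255.] 0.6
```

View pics/w21b.png

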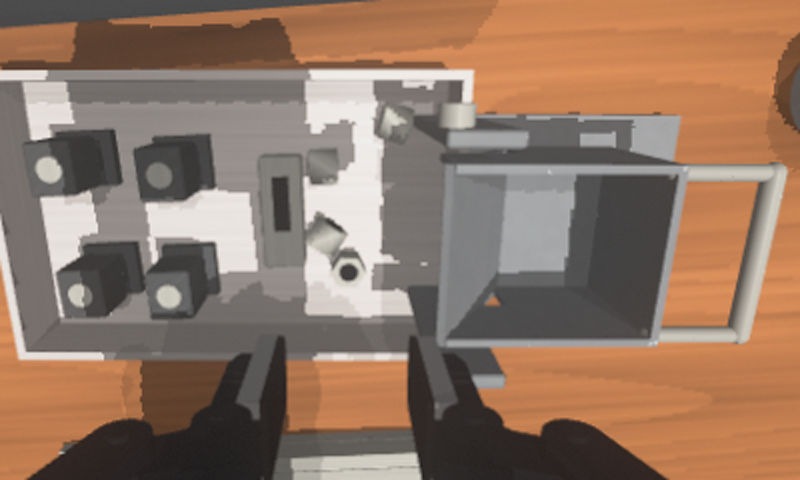

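The crop shows all four nuts, at (395,123), (323,165), (327,235) and (349,270), plus four dogs and the strap. The hopper is empty. I'll move the arm clear and compare the hopper with its starting view.

Request:
apply_moves(moves=[[[-30, 0, -10, 0], [-38, 0, 0, 0], [-38, 0, 0, 0], [-38, 0, 0, 0], [-38, 0, 0, 0]]])

```text
time_s: 36.85
position: [0.4605, 0.0051, 0.2483]
eef_rot: [0.999, -0.033, -0.0, 0.0]
wrist_force: [-0.5, 0.2, 1.1]
opening: 0.402
```

Request:
apply_moves(moves=[[[-30, 20, 0, 0], [-30, 20, 0, 0], [0, 30, 0, 0], [0, 0, 0, 0], [0, 0, 0, 0]]])

```text
time_s: 37.27
position: [0.3976, -0.0616, 0.2491]
eef_rot: [0.999, -0.034, 0.0, 0.0]
wrist_force: [-1.0, 0.3, 0.2]
opening: 0.404
```

```bash
python3 look.py top t22.png|head -1; python3 - <<'E'
from h import *
p=viewer.camera_params("top");d0=np.load("top0.npy");im,d1=viewer.get_image("top")
for nm,d in(("before",d0),("after",d1)):
    C=cloud(p,d); m=(C[...,2]>.085)&(C[...,2]<.15)&(C[...,1]<-.18)&(C[...,1]>-.225)&(C[...,0]>.60)&(C[...,0]<.66); q=C[m]; print(nm,len(q),np.median(q,0).round(4),q[:,2].max())
im0=cv2.imread("pics/top0.png"); df=cv2.absdiff(im0,im).max(2); 
for r in viewer.landmark_of("top","strap1_c"): print(np.round(r["at"]),r["conf"])
E
```

```text
37.3167 [ 0.3979 -0.0608  0.249 ] [ 0.2 -1.4  0.6] 0.4023463082008709
before 69 [ 0.6318 -0.1964  0.1133] 0.11807620401905128
after 69 [ 0.6321 -0.1966  0.113 ] 0.11975248634876332
[154. 252.] 0.71
[148. 258.] 0.66
[222. 200.] 0.62
[235.  97.] 0.57
[260. 158.] 0.49
```

View pics/t22.png

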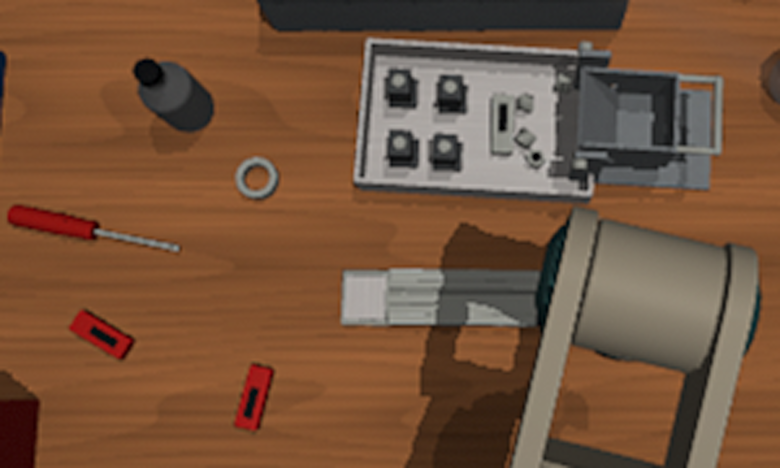

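The handle is back at its starting height (0.1130 m against 0.1133 m). Everything asked for is in the basket and the bystanders look unmoved, so I'll hand in.

```bash
python3 -c "
from station import order
print(order.hand_in())"
```

```text
the job is handed in; nothing more can be done
None
```

I handed the job in at about 37 s. All four dogs were slid along the rail to its open end, lifted out and stood in the basket. The one grey strap went in with them. I then tipped the hopper to its stop, let the nuts drain and swung it back upright.

**Basket and hopper:** the last pictures show four dogs, one strap and four nuts in the basket, and the hopper empty. The wrist close-up shows all four nuts; the top view shows only three clearly.

**Handle:** it reads 113.0 mm in the top camera, against 113.3 mm at the start. A wrist-camera reading before that was about 4 mm lower than its own starting one. I put that down to the arm still settling and went by the top camera.

**Left alone:** both red look-alikes, the bottle, screwdriver and bearing ring look unmoved in the last top view, and the piston, wrench and socket looked undisturbed in the last wrist view that showed them. I did not measure any of their positions.

**Forces:** the highest the readings showed was about 46 N in total, when the first dog touched the basket floor. I set the others down more gently. No grip slipped that I could see.

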